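Load the tilting easel and hold it at the set angle

ROBOT

A 6-joint arm with a two-finger parallel gripper is mounted at the origin on the work surface; the furniture and walls round the work are solid. World frame = base frame: x ahead of the robot, y to its left, z up, the work surface at z = 0. Lengths are in mm, angles in rad, forces in N, time in s.
With the tool pointing down it reaches from about 300 to 775 mm from the base axis. Payload 14.6 kg.
Tool frame: the origin (TCP) lies midway between the tips of the shut fingers; the grasp point (between the pads) lies 19 mm behind it; z points along the fingers, y is the direction in which the jaws open and shut (so a half turn about z gives the same grasp; the last joint's range is limited). The gripper opens to 94 mm and grips with 3 to 60 N. Pads are 16 mm wide; open, the fingers measure 119 mm over their backs; the gripper's body (75 mm by 177 mm) begins 78 mm behind the grasp point.
Start: joints at [1.158, 0.3, 1.521, -0, 1.321, -0.067], TCP at [186.419, 517.433, 176.146] pointing down, gripper open.
Joint ranges: [-3.03, 3.03], [-0.79, 2.21], [0.23, 2.52], [-1.04, 4.18], [0, 3.07], [-2.55, 2.55]. Speed limits (rad/s): [2.22, 2.22, 2.57, 3.14, 3.14, 3.14].

INTERFACE

Orientations are given as [roll, pitch, yaw] about the fixed x, y, z axes, in that order (R = Rz(yaw) Ry(pitch) Rx(roll)).
In Python, from cell import manip gives the robot as it stands.
- The arm moves only by the tool play_rows, never from a script. Its argument "commands" is a list of rows, each an object of numbers: "x", "y", "z": the shift along the tool's x, y, z in m; "wx", "wy", "wz": the turn, a rotation vector about the tool's x, y, z in degrees; "grip": the opening, from 0 (shut) to 1 (fully open). In form: [{"x": .., "y": .., "z": .., "wx": .., "wy": .., "wz": .., "grip": ..}, ...]. A call has 1 to 20 rows; each row shifts and turns the commanded pose from where the row before left it, along the tool's axes as they then stand; what a row does not reach is not made up. A row lasts 1/8 s, in which the tool goes at most 62.5 mm and 10.7 degrees, less where a joint would pass 70% of its speed; a pose out of reach is approached as far as the arm can. A call is refused whole if a number of a shift passes 0.0625 or a number of a turn 10.7, either way. A call with a gripper value outside its range is refused whole. The fingers move at their own pace and stop on an object; "squeeze" is the grip in N (left out, the last holds). Time passes only in rows, so rows that do not move let the fingers close. It gives the time, the measured TCP pose, the force and the opening at its end, in the units of the state.
- manip.read_state(): the state, without advancing time (a new reading comes with each control period).
- manip.camera(name): name is "scene" or "top" or "wrist"; returns (picture, depth): 384x512x3 uint8, red, green, blue; 384x512 float32, mm along the optical axis (not along the pixel's ray), 0 where there is no reading.
- manip.camera_info(name): a dict with "intrinsics" (3x3 intrinsics, pixels), "camera_from_world" (4x4, takes a point from world to camera coordinates); the wrist camera has in their place "tool_from_camera" (4x4, takes a point from camera to tool coordinates, whose origin is the TCP and whose axes are the flange's). Camera axes: x right, y up, looking along -z (the intrinsics and any distortion apply to the point x, -y, -z); pixel columns grow to the right and rows downward; lengths in mm; the calibration is good to about 2 mm. A picture is of the moment at which its call begins: read the wrist's pose just before it. camera_info takes no time and is no camera call.
- manip.sign_off(): hands the job in, once; it reports no verdict.
The state is a dict: "clock": time; "joints": joint angles; "qd": joint speeds; "effort": joint torques, N m; "eef_pos": TCP position; "eef_rot": TCP orientation; "wrist_force": force on the tool from outside, world axes, zero at the start; "moment": the same for the moment, N m; "finger_gap": finger opening in mm.
Only numpy, scipy, OpenCV 4.12 (cv2) and the standard library are available. Lean on these libraries where they do the work, as an engineer would, in place of code of your own. Each camera call takes 0.05 s, during which the arm holds its last target.

TASK

Lay the oblong fused-glass tile on the tilting easel while the board is still down on its rests: flat on the board, long side up the slope, lower short edge against the metal ledge; it is glass, so do not drop it. Then raise the board (it has a bar handle for this) until its dark index blade lines up with the brass setting pointer on the quadrant, the tile still on the ledge, and finish still holding the board steady there, because nothing else keeps it up until I come round and set the prop. Leave the pointer and the other things on the table where they are.

Things in the scene. Friction and masses are not known exactly. Their poses are not given: they have to be found in the camera images.
- tile: oblong tile of smoky grey fused glass with a thin traced leaf on its top face, 110 x 60 x 10 mm, about 0.17 kg, loose, flat on the table. Origin at the centre of its underside; x along its 110 mm length, y along its 60 mm width, z up out of the traced face. Either short edge may go against the ledge.
- easel: base of the tilting easel: low wooden frame 250 x 270 mm, too heavy to shift (take it as fixed), with an upright aluminium quadrant (graduated arc, 152 mm radius about the hinge line, 4 mm thick, top 180 mm above the table) at y = -148 mm. Origin on the table under its centre; x horizontal from the ledge (robot's) side to the raised side, y along the hinge line, z up.
- board (a joint): angle of the easel's board above its rests, rad. 0 = down on the rests, where it already slopes 0.20 rad (+x end higher); grows as the +x end is lifted, stop at 0.95. The hinge is free: the board (0.6 kg, 12 mm thick; some 4 N lifts it at the handle) falls back if let go. It is at the marked angle when board equals pointer.
- board_hinge (a point): point on the hinge line in the middle of the board's lower edge, 35 mm above the table. Axes as board_ledge.
- board_ledge (a point): point on the board's upper face at the foot of the ledge's inner face, mid-width, 14 mm along x and 12 mm along z from the hinge line. x up the slope, y along the ledge, z out of the face; turns with the board. The plywood board spans y -130 to +130 mm and 218 mm up from here. The aluminium ledge stands 14 mm above the face. A seated tile's centre is 55 mm up the slope from here.
- board_handle (a point): middle of the board's steel bar handle: round, 14 mm thick, 130 mm long along y, on posts at y = -57 and +57 mm, 100 mm free to grip. Its axis is 36 mm above the board's face, 181 mm up the slope from board_ledge; 195 mm along x and 48 mm along z from the hinge line. Axes as board_ledge. The round bar can turn between gripper fingers.
- pointer (a joint): angle of the brass setting pointer, rad, on the same hinge line and with the same zero as board. Already clamped at the wanted angle (0.30 to 0.65); stiff, not to be moved.
- pointer_tip (a point): outer tip of the brass setting pointer: a flat brass arm 7 mm wide with a round clamp screw, 188 mm from the hinge line, beside the quadrant, 156 mm to the -y side of the board's middle. x runs along the pointer away from the hinge, y along the hinge line.
- glass_dish: round clear glass dish, 74 mm across, 8 mm high; origin at the centre of its underside. A bystander.
- brush_black_a: small black brush lying flat, 101 mm long, 8 mm thick. A bystander.
- wedge_a: white ceramic wedge, 26 x 46 x 14 mm. A bystander.
- wedge_c: white ceramic wedge, 28 x 44 x 18 mm. A bystander.
- flask_blue: small waisted glass flask, 45 mm across, 74 mm high. A bystander.
- sample_dish_a: small colour sample dish, 39 mm across, 6 mm high. A bystander.
- dropper_white: white dropper bottle, 31 mm across, 66 mm high. A bystander.
There are look-alikes about, which are no part of the job. Leave any blue look-alike of the tile alone.

How it is judged:
By the outcome, as a careful person would: the job done as asked, in the order asked, and still so for the second after the job is handed in, while the arm keeps its last pose, push and grip.
It also fails if it takes over 51 s, if anything falls off the work surface, if the arm or the gripper's body presses on something with over 40 N, if the wrist force passes 120 N, or if a joint passes its speed limit or range.

## Working session

There is one attempt and no reset: what is moved stays moved. The work goes in short steps, Python scripts to look and compute and a tool call to move; the robot and the scene stay as the last step left them, time stands still between calls to the robot, and variables do not carry over. Pictures are saved under pics/ and viewed, and the job is handed in when it is done.

Besides the shell and the picture viewer there is one more tool, called after "Emit:" by a JSON object that holds its "api" and its "payload". play_rows: Moves the arm, as the interface text tells. Its arguments: {"type":"object","properties":{"commands":{"type":"array"},"squeeze":{"type":"number"}},"required":["commands"]}

```bash
mkdir -p pics; ls; cat > h.py <<'E'
import numpy as np, cv2, sys
sys.path.insert(0,'.')
from cell import manip
def save(n,im): cv2.imwrite('pics/'+n+'.png',im[:,:,::-1])
E
python3 - <<'E'
from h import *
for n in ("scene","top"):
    p,d=manip.camera(n); save(n+'0',p); np.save(n+'0.npy',d); np.save(n+'0p.npy',p)
    i=manip.camera_info(n); print(n,i)
print(manip.camera_info("wrist"))
print(manip.read_state())
E
```

```text
pics
scene {'intrinsics': array([[395.7698569 ,   0.        , 254.39309657],
       [  0.        , 395.7698569 , 188.967636  ],
       [  0.        ,   0.        ,   1.        ]]), 'camera_from_world': array([[ 8.25828640e-01, -5.63634953e-01,  1.79637537e-02,
        -4.85019619e+02],
       [ 2.24590007e-01,  3.57951381e-01,  9.06327831e-01,
        -2.39851050e+02],
       [-5.17268195e-01, -7.44437001e-01,  4.22193280e-01,
        -1.09035126e+03],
       [ 0.00000000e+00,  0.00000000e+00,  0.00000000e+00,
         1.00000000e+00]])}
top {'intrinsics': array([[455.35578544,   0.        , 256.48002123],
       [  0.        , 455.35578544, 191.6515837 ],
       [  0.        ,   0.        ,   1.        ]]), 'camera_from_world': array([[ 1.85349713e-02, -9.99828105e-01,  4.64731248e-04,
        -4.17237565e+01],
       [ 9.92074814e-01,  1.84490095e-02,  1.24286751e-01,
        -5.84109777e+02],
       [-1.24273961e-01, -1.84260320e-03,  9.92246233e-01,
        -1.68494960e+03],
       [ 0.00000000e+00,  0.00000000e+00,  0.00000000e+00,
         1.00000000e+00]])}
{'intrinsics': arra
[... 470 characters left out ...]
.00000000e+00,
         1.00000000e+00]])}
{'clock': 0.1, 'joints': array([ 1.15838563e+00,  3.00412244e-01,  1.52150494e+00, -2.48410737e-05,
        1.32068279e+00, -6.66353060e-02]), 'qd': array([ 0.00018667, -0.00137894, -0.00322591,  0.00182248, -0.00239385,
       -0.00148613]), 'effort': array([ 2.93431374e-03, -5.32641256e+01, -3.53280759e+01,  7.10352603e-02,
        2.34626234e-02, -2.35839252e-05]), 'eef_pos': array([186.33466137, 517.20250722, 175.65083413]), 'eef_rot': array([-3.14058597e+00, -4.30650068e-05,  2.79582340e+00]), 'wrist_force': array([-0.41031194, -0.97529361,  0.78430176]), 'moment': array([-0.00885856,  0.00949672,  0.00569211]), 'finger_gap': 93.82885330958634}
```

View pics/scene0.png

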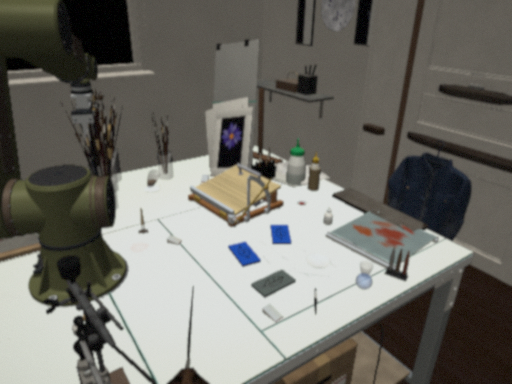

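View pics/top0.png

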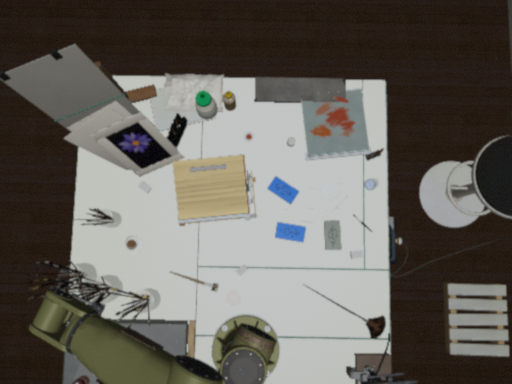

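Tile candidates in the top view are a grey oblong at (332,235) and two blue ones at (284,190) and (291,232). The grey one fits "smoky grey". I'll confirm it in an enlarged crop.

```bash
python3 - <<'E'
from h import *
t=np.load('top0p.npy'); s=np.load('scene0p.npy')
a=cv2.resize(t[140:270,165:385],None,fx=3.6,fy=3.6,interpolation=cv2.INTER_CUBIC); save('c1',a)
b=cv2.resize(s[150:330,180:400],None,fx=3.3,fy=3.3,interpolation=cv2.INTER_CUBIC); save('c2',b)
E
```

```text
(no output)
```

View pics/c1.png

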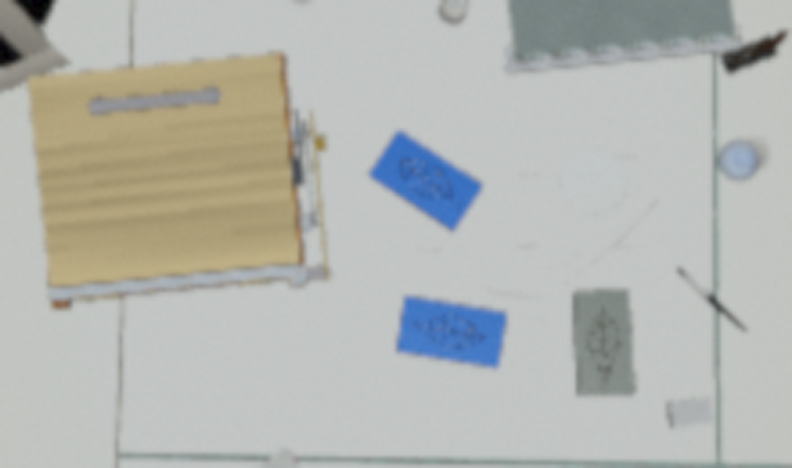

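View pics/c2.png

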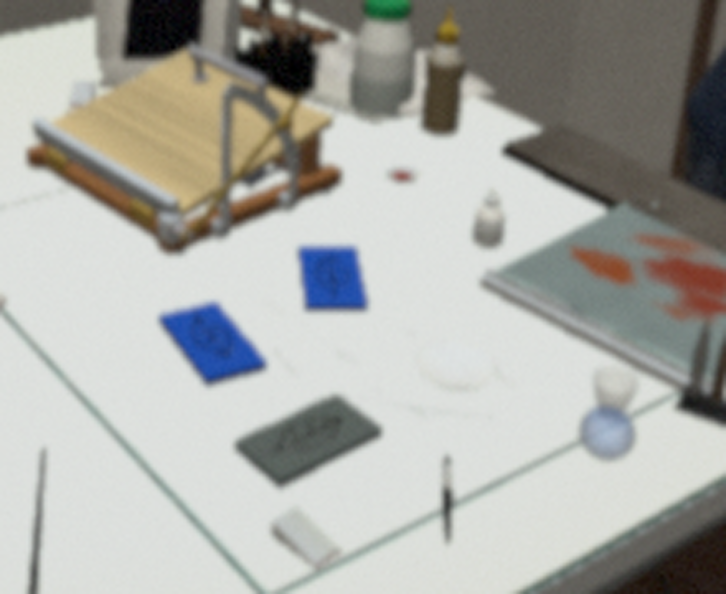

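The crop shows a grey oblong with a thin leaf outline at crop (604,342), so it is the tile; both blue ones are look-alikes. The easel is at top (212,188), with its ledge toward the robot and the quadrant and brass pointer on the -y side.

```bash
cat >> h.py <<'E'
def cast(name,px,z=None,plane=None,info=None):
    i=info or manip.camera_info(name); K=i['intrinsics']; T=i['camera_from_world']
    R=T[:3,:3]; c=-R.T@T[:3,3]
    px=np.atleast_2d(np.asarray(px,float))
    r=np.c_[(px[:,0]-K[0,2])/K[0,0],-(px[:,1]-K[1,2])/K[1,1],-np.ones(len(px))]@R
    n,d=(np.array([0,0,1.]),z) if plane is None else plane
    return c+r*((d-c@n)/(r@n))[:,None]
def fromdepth(name,px,d):
    i=manip.camera_info(name); K=i['intrinsics']; T=i['camera_from_world']
    px=np.atleast_2d(px); dd=np.array([d[int(v),int(u)] for u,v in px])
    p=np.c_[(px[:,0]-K[0,2])/K[0,0],-(px[:,1]-K[1,2])/K[1,1],-np.ones(len(px))]*dd[:,None]
    return (p-T[:3,3])@T[:3,:3]
def proj(name,P):
    i=manip.camera_info(name); K=i['intrinsics']; T=i['camera_from_world']
    p=np.atleast_2d(P)@T[:3,:3].T+T[:3,3]
    return np.c_[K[0,0]*p[:,0]/-p[:,2]+K[0,2],K[1,1]*-p[:,1]/-p[:,2]+K[1,2]]
E
python3 - <<'E'
from h import *
t=np.load('top0p.npy'); d=np.load('top0.npy')
hsv=cv2.cvtColor(t,cv2.COLOR_RGB2HSV)
roi=np.zeros(d.shape,np.uint8); roi[205:262,315:350]=1
m=((t.max(2)<165)&(roi>0)).astype(np.uint8)
def big(m):
    c=max(cv2.findContours(m,cv2.RETR_EXTERNAL,cv2.CHAIN_APPROX_NONE)[0],key=cv2.contourArea);return c
c=big(m); r=cv2.minAreaRect(c); print(r)
P=cast('top',cv2.boxPoints(r),10); print(P.round(1)); print('tile',P.mean(0),[np.linalg.norm(P[i]-P[(i+1)%4]) for i in range(4)])
e=P[1]-P[0]; f=P[2]-P[1]; print('dirs',np.degrees(np.arctan2(e[1],e[0])),np.degrees(np.arctan2(f[1],f[0])))
print('depth z',fromdepth('top',[[332,235]],d))
m=cv2.inRange(hsv,(14,60,90),(32,255,255)); m[:, :165]=0;m[:,249:]=0;m[:145]=0;m[225:]=0
m=cv2.morphologyEx(m,cv2.MORPH_CLOSE,np.ones((9,9)))
c=big(m); r=cv2.minAreaRect(c);print('board',r)
ap=cv2.approxPolyDP(c,6,True)[:,0];print(ap)
# depth plane fit of board
mm=cv2.erode(m,np.ones((7,7))); ys,xs=np.nonzero(mm); sel=(ys>175)
Q=fromdepth('top',np.c_[xs,ys][sel],d); A=np.c_[Q[:,:2],np.ones(len(Q))]
co=np.linalg.lstsq(A,Q[:,2],rcond=None)[0]; print('plane',co,'slope',np.arctan(np.hypot(co[0],co[1])),'dir',np.degrees(np.arctan2(co[1],co[0])),'res',np.std(A@co-Q[:,2]))
n=np.array([-co[0],-co[1],1]);
B=cast('top',ap,plane=(n,co[2]));print(B.round(1))
B=cast('top',cv2.boxPoints(r),plane=(n,co[2]));print(B.round(1),[np.linalg.norm(B[i]-B[(i+1)%4]).round(1) for i in range(4)])
# handle
g=t[150:185,185:240]
E
```

```text
((332.1275939941406, 234.66896057128906), (29.53717803955078, 16.266000747680664), 86.633544921875)
[[ 482.5 -286.7   10. ]
 [ 487.3 -348.6   10. ]
 [ 375.9 -354.7   10. ]
 [ 371.2 -293.3   10. ]]
tile [ 429.18957636 -320.8426512    10.        ] [np.float64(62.04493623592943), np.float64(111.53898790723635), np.float64(61.54901666601182), np.float64(111.49824686255319)]
dirs -85.574008259031 -176.86530917788542
depth z [[ 427.76469389 -320.6602628     8.20789043]]
board ((211.3993682861328, 188.91098022460938), (63.387569427490234, 70.7258529663086), 83.774169921875)
[[242 155]
 [173 162]
 [180 224]
 [248 212]]
plane [-5.11842277e-01 -1.96709348e-01  3.91033408e+02] slope 0.501568075556349 dir -158.97741666205465 res 95.2182511992443
[[729.9  27.9  12. ]
 [705.1 301.8 -29.2]
 [453.5 240.7 111.5]
 [499.2  -2.4 136. ]]
[[708.5 303.  -31.2]
 [736.1  23.8   9.6]
 [482.4  -9.9 146.1]
 [452.6 241.8 111.8]] [np.float64(283.6), np.float64(290.1), np.float64(255.8), np.float64(299.5)]
```

```bash
python3 - <<'E'
from h import *
t=np.load('top0p.npy'); d=np.load('top0.npy')
hsv=cv2.cvtColor(t,cv2.COLOR_RGB2HSV)
m=cv2.inRange(hsv,(14,60,90),(32,255,255)); m[:, :165]=0;m[:,249:]=0;m[:145]=0;m[225:]=0
m=cv2.morphologyEx(m,cv2.MORPH_OPEN,np.ones((3,3)))
c=max(cv2.findContours(m,cv2.RETR_EXTERNAL,cv2.CHAIN_APPROX_NONE)[0],key=cv2.contourArea)
h=cv2.convexHull(c); print(cv2.approxPolyDP(h,3,True)[:,0].tolist())
mm=cv2.erode(m,np.ones((5,5))); ys,xs=np.nonzero((mm>0)&(d>0))
Q=fromdepth('top',np.c_[xs,ys],d); Q=Q[(Q[:,2]>30)&(Q[:,2]<110)]
for k in range(6):
    A=np.c_[Q[:,:2],np.ones(len(Q))]; co=np.linalg.lstsq(A,Q[:,2],rcond=None)[0]; r=A@co-Q[:,2]; s=max(2*np.std(r),2); Q=Q[abs(r)<s]
print(len(Q),co,'slope',np.arctan(np.hypot(co[0],co[1])),'dir',np.degrees(np.arctan2(co[1],co[0])),np.std(r))
n=np.array([-co[0],-co[1],1]); pl=(n,co[2])
B=cast('top',cv2.approxPolyDP(h,3,True)[:,0],plane=pl); print(B.round(1))
for p in ap if 0 else []: pass
# handle mask
g=((hsv[:,:,1]<60)); g[:, :180]=0; g[:,235:]=0; g[:158]=0;g[178:]=0
c=max(cv2.findContours(g.astype(np.uint8),cv2.RETR_EXTERNAL,cv2.CHAIN_APPROX_NONE)[0],key=cv2.contourArea); r=cv2.minAreaRect(c);print('handle',r)
# ledge: bright strip below board
v=t[195:232:1,[195,211,230]].astype(int); print(v.sum(2).T.tolist())
E
```

```text
[[243, 156], [248, 212], [179, 218], [175, 161]]
2684 [ 2.00123546e-01  2.41884969e-02 -5.02433232e+01] slope 0.1989143770590992 dir 6.891784998378385 3.1213263837139724
[[ 7.095e+02  2.130e+01  9.230e+01]
 [ 5.060e+02 -7.000e-01  5.100e+01]
 [ 4.788e+02  2.554e+02  5.170e+01]
 [ 6.859e+02  2.713e+02  9.360e+01]]
handle ((207.51486206054688, 167.64852905273438), (4.577171325683594, 37.31389617919922), 84.2894058227539)
[[425, 424, 447, 461, 469, 450, 425, 424, 438, 447, 453, 453, 455, 456, 465, 467, 464, 473, 480, 484, 489, 494, 481, 447, 503, 525, 490, 463, 546, 579, 584, 587, 585, 586, 587, 585, 585], [439, 456, 466, 460, 440, 425, 431, 442, 444, 447, 448, 449, 453, 457, 462, 467, 472, 476, 487, 491, 480, 453, 507, 528, 514, 474, 545, 580, 584, 584, 585, 585, 587, 584, 584, 586, 588], [468, 454, 438, 431, 433, 438, 444, 445, 439, 431, 437, 453, 455, 467, 471, 482, 490, 497, 483, 467, 518, 545, 520, 466, 533, 576, 585, 585, 585, 588, 586, 586, 587, 586, 588, 584, 585]]
```

```bash
python3 - <<'E'
from h import *
t=np.load('top0p.npy'); s=np.load('scene0p.npy')
ht=cv2.cvtColor(t,cv2.COLOR_RGB2HSV)
r=((207.51+0,167.65),(4.58,37.3),84.29)
b=cv2.boxPoints(r); ends=np.array([(b[0]+b[1])/2,(b[1]+b[2])/2,(b[2]+b[3])/2,(b[3]+b[0])/2]); 
E=cast('top',ends,122); print('handle mids',E.round(1)); 
H=cast('top',[[207.5,167.65]],122)[0]; print('H',H)
pos=sorted(range(4),key=lambda i:E[i,1]); v=E[pos[-1]]-E[pos[0]]; psi=np.arctan2(-v[0],v[1]); print('yaw',np.degrees(psi),np.linalg.norm(v))
hs=cv2.cvtColor(s,cv2.COLOR_RGB2HSV)
a=cv2.resize(t[160:230,235:265],None,fx=8,fy=8,interpolation=cv2.INTER_CUBIC); save('c3',a)
a=cv2.resize(s[165:230,225:290],None,fx=9,fy=9,interpolation=cv2.INTER_CUBIC); save('c4',a)
E
```

```text
handle mids [[666.5 148.7 122. ]
 [666.3  80.7 122. ]
 [649.9 146.5 122. ]
 [650.2 214.4 122. ]]
H [658.19795756 147.60498386 122.        ]
yaw 6.867143297716215 134.66044755788474
```

View pics/c3.png

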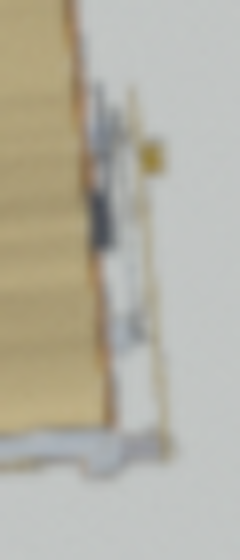

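View pics/c4.png

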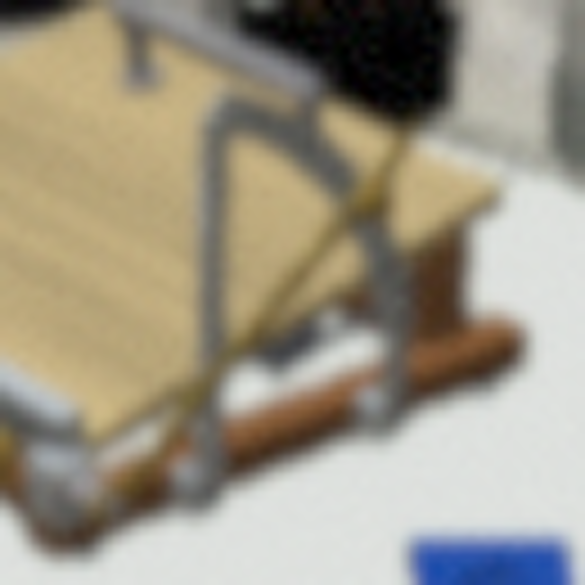

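```bash
python3 - <<'E'
from h import *
for psi in np.radians([5.5,6.1,6.9]):
    ex=np.array([np.cos(psi),np.sin(psi),0]);ey=np.array([-np.sin(psi),np.cos(psi),0])
    h=np.array([658.2,147.6,0])-181.6*ex
    pl=(ey,ey@h-156)
    print(np.degrees(psi),'hinge',h.round(1))
    for nm,px in (('scene',[[269.6,179.6],[237.3,220.1]]),):
        P=cast(nm,px,plane=pl)-h; X=P@ex; Z=P[:,2]-35
        print(nm,X.round(1),Z.round(1),'ang0',np.arctan2(Z[0],X[0])-.2,'len',np.hypot(X[0],Z[0]),'slope',np.arctan2(Z[0]-Z[1],X[0]-X[1])-.2)
    # top: for angle a, tip pixel
    for a in (.3,.4,.5,.6):
        th=a+.2; T=h+ex*188*np.cos(th)-156*ey+[0,0,35+188*np.sin(th)]
        print(a,proj('top',T).round(1),proj('scene',T).round(1))
E
```

```text
5.5 hinge [477.4 130.2   0. ]
scene [147.9   8.8] [110.8   0.8] ang0 0.44288692020969295 len 184.74980677363467 slope 0.46911772753563735
0.3 [[250.9 168.7]] [[273.1 183.9]]
0.4 [[251.  170.7]] [[271.1 180.3]]
0.5 [[251.2 173.1]] [[268.8 177.1]]
0.6 [[251.5 176.1]] [[266.1 174.3]]
6.1 hinge [477.6 128.3   0. ]
scene [145.9   5.7] [111.    2.1] ang0 0.450283017451601 len 183.30615103425637 slope 0.4605180138724287
0.3 [[250.9 168.3]] [[273.5 183.8]]
0.4 [[251.1 170.2]] [[271.5 180.2]]
0.5 [[251.3 172.6]] [[269.2 177. ]]
0.6 [[251.6 175.6]] [[266.6 174.2]]
6.9 hinge [477.9 125.8   0. ]
scene [143.2   1.6] [111.3   3.9] ang0 0.460569006818415 len 181.37791588326397 slope 0.44878639961205496
0.3 [[250.9 167.7]] [[274.  183.6]]
0.4 [[251.1 169.6]] [[272.1 180.1]]
0.5 [[251.4 172. ]] [[269.8 176.9]]
0.6 [[251.7 174.9]] [[267.2 174.1]]
```

```bash
cat >> h.py <<'E'
from scipy.spatial.transform import Rotation as Ro, Slerp
import json
def plan(wps,pos=None,rot=None,dp=3):
    st=manip.read_state()
    p=np.array(st['eef_pos'] if pos is None else pos,float); R=Ro.from_euler('xyz',st['eef_rot'] if rot is None else rot)
    rows=[]
    for tp,trpy,n in wps:
        T=Ro.from_euler('xyz',trpy); p0=p.copy(); R0=R; rv=(R0.inv()*T).as_rotvec()
        for k in range(1,n+1):
            f=k/n; g=p0+(np.array(tp)-p0)*f; G=R0*Ro.from_rotvec(rv*f)
            sh=np.round(R.inv().apply(g-p)/1000,dp); tu=np.round(np.degrees((R.inv()*G).as_rotvec()),1)
            p=p+R.apply(sh*1000); R=R*Ro.from_rotvec(np.radians(tu))
            rows.append({k:float(v)+0. for k,v in zip(('x','y','z','wx','wy','wz'),list(sh)+list(tu)) if v!=0})
    print(json.dumps(rows)); print('end',p.round(1),R.as_euler('xyz').round(3)); return rows
E
python3 - <<'E'
from h import *
plan([([390,60,190],[np.pi,0,1.4],9),([429,-321,150],[np.pi,0,0.06],9)])
E
```

```text
[{"x": -0.039, "y": -0.04, "z": -0.002, "wz": 8.9}, {"x": -0.044, "y": -0.034, "z": -0.001, "wz": 8.9}, {"x": -0.049, "y": -0.026, "z": -0.002, "wz": 8.9}, {"x": -0.052, "y": -0.019, "z": -0.001, "wz": 8.8}, {"x": -0.055, "y": -0.01, "z": -0.002, "wz": 8.9}, {"x": -0.055, "y": -0.002, "z": -0.001, "wz": 8.9}, {"x": -0.056, "y": 0.007, "z": -0.002, "wz": 8.9}, {"x": -0.053, "y": 0.015, "z": -0.001, "wz": 8.9}, {"x": -0.05, "y": 0.024, "z": -0.002, "wy": 0.1, "wz": 8.9}, {"x": -0.041, "y": 0.011, "z": 0.004, "wz": 8.5}, {"x": -0.039, "y": 0.018, "z": 0.005, "wz": 8.6}, {"x": -0.036, "y": 0.023, "z": 0.004, "wz": 8.5}, {"x": -0.032, "y": 0.028, "z": 0.005, "wz": 8.5}, {"x": -0.027, "y": 0.032, "z": 0.004, "wz": 8.5}, {"x": -0.023, "y": 0.037, "z": 0.004, "wz": 8.6}, {"x": -0.017, "y": 0.039, "z": 0.005, "wz": 8.5}, {"x": -0.01, "y": 0.041, "z": 0.004, "wz": 8.5}, {"x": -0.005, "y": 0.042, "z": 0.005, "wz": 8.6}]
end [ 429.  -320.6  149.7] [-3.141  0.     0.059]
```

Emit:
{"api": "play_rows", "payload": {"commands": [{"x":-0.039,"y":-0.04,"z":-0.002,"wz":8.9},{"x":-0.044,"y":-0.034,"z":-0.001,"wz":8.9},{"x":-0.049,"y":-0.026,"z":-0.002,"wz":8.9},{"x":-0.052,"y":-0.019,"z":-0.001,"wz":8.8},{"x":-0.055,"y":-0.01,"z":-0.002,"wz":8.9},{"x":-0.055,"y":-0.002,"z":-0.001,"wz":8.9},{"x":-0.056,"y":0.007,"z":-0.002,"wz":8.9},{"x":-0.053,"y":0.015,"z":-0.001,"wz":8.9},{"x":-0.05,"y":0.024,"z":-0.002,"wz":8.9},{"x":-0.041,"y":0.011,"z":0.004,"wz":8.5},{"x":-0.039,"y":0.018,"z":0.005,"wz":8.6},{"x":-0.036,"y":0.023,"z":0.004,"wz":8.5},{"x":-0.032,"y":0.028,"z":0.005,"wz":8.5},{"x":-0.027,"y":0.032,"z":0.004,"wz":8.5},{"x":-0.023,"y":0.037,"z":0.004,"wz":8.6},{"x":-0.017,"y":0.039,"z":0.005,"wz":8.5},{"x":-0.01,"y":0.041,"z":0.004,"wz":8.5},{"x":-0.005,"y":0.042,"z":0.005,"wz":8.6,"grip":1}], "squeeze": 20}}

```text
$.commands[0]: bad value
```

```bash
cat >> h.py <<'E'
def wrist(name):
    st=manip.read_state(); p,d=manip.camera('wrist'); save(name,p)
    i=manip.camera_info('wrist'); T=np.eye(4); T[:3,:3]=Ro.from_euler('xyz',st['eef_rot']).as_matrix(); T[:3,3]=st['eef_pos']
    W=np.linalg.inv(T@i['tool_from_camera']); info={'intrinsics':i['intrinsics'],'camera_from_world':W}
    np.savez(name+'.npz',p=p,d=d,W=W); return p,d,info
def wload(name):
    z=np.load(name+'.npz'); return z['p'],z['d'],{'intrinsics':manip.camera_info('wrist')['intrinsics'],'camera_from_world':z['W']}
E
python3 - <<'E'
from h import *
p,d,i=wrist('w1')
s=manip.read_state();print(s['eef_pos'],s['eef_rot'],s['wrist_force'],s['clock'],s['joints'])
E
```

```text
[186.34666777 517.23184024 175.7244668 ] [-3.14070342e+00 -3.10736503e-05  2.79578892e+00] [-0.06287338  0.27053964 -0.08777546] 0.15 [ 1.15838925e+00  3.00345984e-01  1.52141682e+00 -2.90818957e-05
  1.32071918e+00 -6.65961412e-02]
```

View pics/w1.png

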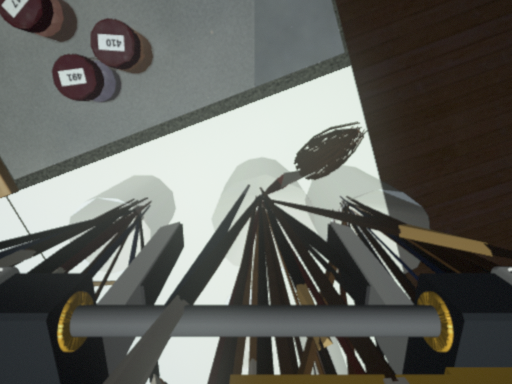

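The wrist view shows brush bundles near the fingers around (260,250). I'll check where they really are before moving.

```bash
python3 - <<'E'
from h import *
p,d,i=wload('w1'); K=i['intrinsics'];T=i['camera_from_world']
for u,v in [(150,250),(262,200),(260,240),(262,290),(300,250),(350,205),(370,260),(140,205),(450,245),(320,350),(200,310)]:
    D=d[v,u]; c=np.array([(u-K[0,2])/K[0,0],-(v-K[1,2])/K[1,1],-1])*D
    print((u,v),D, (T[:3,:3].T@(c-T[:3,3])).round(0))
print(cast('top',[[145,297],[109,218],[90,270],[132,243]],100).round())
t=np.load('top0p.npy'); save('c5',cv2.resize(t[180:384,20:240],None,fx=2.9,fy=2.9,interpolation=cv2.INTER_CUBIC))
E
```

```text
(150, 250) 151.19609 [158. 470. 247.]
(262, 200) 357.4507 [213. 516.  43.]
(260, 240) 193.02637 [189. 519. 207.]
(262, 290) 127.361786 [182. 522. 273.]
(300, 250) 151.0924 [184. 542. 247.]
(350, 205) 348.83282 [251. 612.  52.]
(370, 260) 141.70021 [195. 572. 257.]
(140, 205) 303.1983 [160. 401.  96.]
(450, 245) 107.83954 [180. 595. 286.]
(320, 350) 102.15547 [194. 538. 301.]
(200, 310) 78.436226 [154. 513. 317.]
[[194. 356. 100.]
 [471. 500. 100.]
 [285. 557. 100.]
 [383. 412. 100.]]
```

View pics/c5.png

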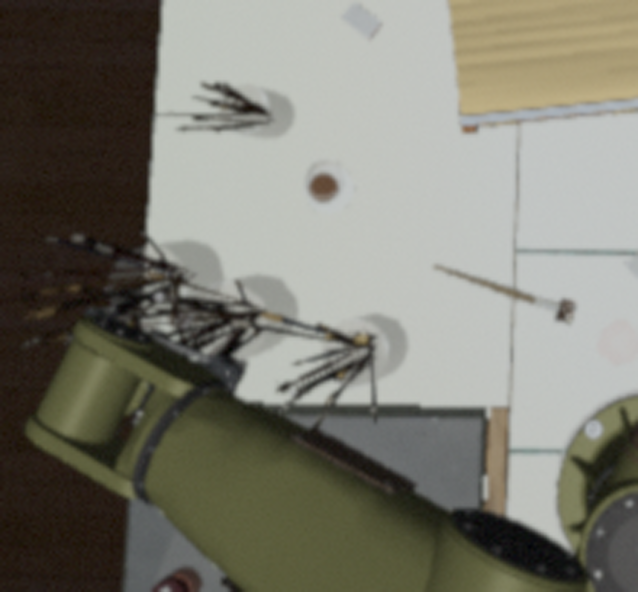

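```bash
python3 - <<'E'
from h import *
s=np.load('scene0p.npy'); save('c6',cv2.resize(s[0:210,0:200],None,fx=2.8,fy=2.8,interpolation=cv2.INTER_CUBIC))
E
```

```text
(no output)
```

View pics/c6.png

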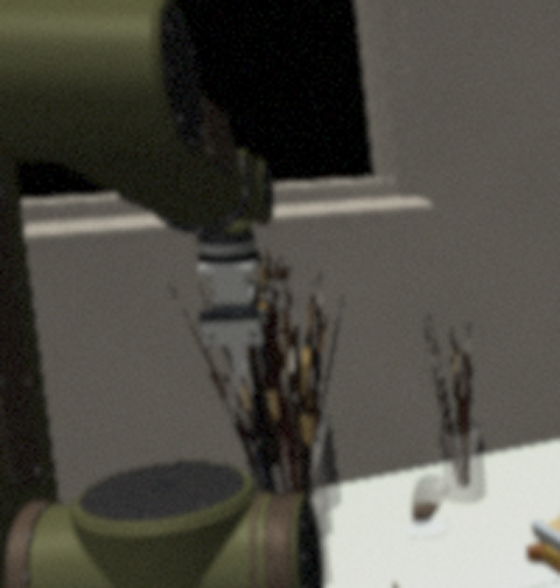

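Emit:
{"api": "play_rows", "payload": {"commands": [{"x":0,"y":0,"z":-0.02,"wx":0,"wy":0,"wz":0,"grip":1},{"x":0,"y":0,"z":-0.05,"wx":0,"wy":0,"wz":0,"grip":1},{"x":0,"y":0,"z":-0.05,"wx":0,"wy":0,"wz":0,"grip":1}], "squeeze": 20}}

```text
clock: 0.52
eef_pos: [186.3, 517.1, 297.3]
eef_rot: [-3.141, -0.0, 2.796]
wrist_force: [-0.1, 0.1, 1.2]
finger_gap: 94.1
```

Emit:
{"api": "play_rows", "payload": {"commands": [{"x":0,"y":0,"z":-0.06,"wx":0,"wy":0,"wz":0,"grip":1},{"x":0,"y":0,"z":-0.06,"wx":0,"wy":0,"wz":0,"grip":1}]}}

```text
clock: 0.78
eef_pos: [186.2, 517.0, 418.0]
eef_rot: [-3.141, -0.0, 2.796]
wrist_force: [-0.3, 0.9, 0.2]
finger_gap: 94.0
```

```bash
cat >> h.py <<'E'
_plan=plan
def plan(wps,grip=1,**k):
    import io,contextlib
    b=io.StringIO()
    with contextlib.redirect_stdout(b): rows=_plan(wps,**k)
    print(json.dumps([{**{a:r.get(a,0) for a in ('x','y','z','wx','wy','wz')},'grip':grip} for r in rows])); print(b.getvalue().split('\n')[-2])
E
python3 - <<'E'
from h import *
s=manip.read_state();print(s['eef_pos'],s['wrist_force'])
plan([([370,80,400],[np.pi,0,1.4],9),([429,-321,200],[np.pi,0,0.06],9)])
E
```

```text
[186.24155236 517.01399672 417.96061725] [-0.27865778  0.90499496  0.15900724]
[{"x": -0.036, "y": -0.039, "z": 0.002, "wx": 0, "wy": 0, "wz": 8.9, "grip": 1}, {"x": -0.041, "y": -0.033, "z": 0.002, "wx": 0, "wy": 0, "wz": 8.9, "grip": 1}, {"x": -0.046, "y": -0.026, "z": 0.002, "wx": 0, "wy": 0, "wz": 8.9, "grip": 1}, {"x": -0.049, "y": -0.018, "z": 0.002, "wx": 0, "wy": 0, "wz": 8.8, "grip": 1}, {"x": -0.051, "y": -0.011, "z": 0.002, "wx": 0, "wy": 0, "wz": 8.9, "grip": 1}, {"x": -0.053, "y": -0.003, "z": 0.002, "wx": 0, "wy": 0, "wz": 8.9, "grip": 1}, {"x": -0.052, "y": 0.006, "z": 0.002, "wx": 0, "wy": 0, "wz": 8.9, "grip": 1}, {"x": -0.051, "y": 0.013, "z": 0.002, "wx": 0, "wy": 0, "wz": 8.9, "grip": 1}, {"x": -0.049, "y": 0.021, "z": 0.002, "wx": 0, "wy": 0, "wz": 8.9, "grip": 1}, {"x": -0.043, "y": 0.014, "z": 0.022, "wx": 0, "wy": 0, "wz": 8.5, "grip": 1}, {"x": -0.04, "y": 0.02, "z": 0.022, "wx": 0, "wy": 0, "wz": 8.6, "grip": 1}, {"x": -0.037, "y": 0.026, "z": 0.023, "wx": 0, "wy": 0, "wz": 8.5, "grip": 1}, {"x": -0.032, "y": 0.031, "z": 0.022, "wx": 0, "wy": 0, "wz": 8.5, "grip": 1}, {"x": -0.027, "y": 0.036, "z": 0.022, "wx": 0, "wy": 0, "wz": 8.5, "grip": 1}, {"x": -0.022, "y": 0.039, "z": 0.022, "wx": 0, "wy": 0, "wz": 8.6, "grip": 1}, {"x": -0.016, "y": 0.043, "z": 0.023, "wx": 0, "wy": 0, "wz": 8.5, "grip": 1}, {"x": -0.009, "y": 0.044, "z": 0.022, "wx": 0, "wy": 0, "wz": 8.5, "grip": 1}, {"x": -0.003, "y": 0.045, "z": 0.022, "wx": 0, "wy": 0, "wz": 8.5, "grip": 1}]
end [ 429.4 -321.4  200.2] [3.141 0.    0.061]
```

Emit:
{"api": "play_rows", "payload": {"commands": [{"x":-0.036,"y":-0.039,"z":0.002,"wx":0,"wy":0,"wz":8.9,"grip":1},{"x":-0.041,"y":-0.033,"z":0.002,"wx":0,"wy":0,"wz":8.9,"grip":1},{"x":-0.046,"y":-0.026,"z":0.002,"wx":0,"wy":0,"wz":8.9,"grip":1},{"x":-0.049,"y":-0.018,"z":0.002,"wx":0,"wy":0,"wz":8.8,"grip":1},{"x":-0.051,"y":-0.011,"z":0.002,"wx":0,"wy":0,"wz":8.9,"grip":1},{"x":-0.053,"y":-0.003,"z":0.002,"wx":0,"wy":0,"wz":8.9,"grip":1},{"x":-0.052,"y":0.006,"z":0.002,"wx":0,"wy":0,"wz":8.9,"grip":1},{"x":-0.051,"y":0.013,"z":0.002,"wx":0,"wy":0,"wz":8.9,"grip":1},{"x":-0.049,"y":0.021,"z":0.002,"wx":0,"wy":0,"wz":8.9,"grip":1},{"x":-0.043,"y":0.014,"z":0.022,"wx":0,"wy":0,"wz":8.5,"grip":1},{"x":-0.04,"y":0.02,"z":0.022,"wx":0,"wy":0,"wz":8.6,"grip":1},{"x":-0.037,"y":0.026,"z":0.023,"wx":0,"wy":0,"wz":8.5,"grip":1},{"x":-0.032,"y":0.031,"z":0.022,"wx":0,"wy":0,"wz":8.5,"grip":1},{"x":-0.027,"y":0.036,"z":0.022,"wx":0,"wy":0,"wz":8.5,"grip":1},{"x":-0.022,"y":0.039,"z":0.022,"wx":0,"wy":0,"wz":8.6,"grip":1},{"x":-0.016,"y":0.043,"z":0.023,"wx":0,"wy":0,"wz":8.5,"grip":1},{"x":-0.009,"y":0.044,"z":0.022,"wx":0,"wy":0,"wz":8.5,"grip":1},{"x":-0.003,"y":0.045,"z":0.022,"wx":0,"wy":0,"wz":8.5,"grip":1},{"x":0,"y":0,"z":0,"wx":0,"wy":0,"wz":0,"grip":1}]}}

```text
clock: 3.15
eef_pos: [428.7, -322.4, 195.5]
eef_rot: [-3.139, 0.003, 0.057]
wrist_force: [0.2, 0.4, 0.8]
finger_gap: 94.4
```

```bash
python3 - <<'E'
from h import *
p,d,i=wrist('w2')
s=manip.read_state();print(s['eef_pos'],s['eef_rot'],s['wrist_force'],s['clock'],s['joints'])
E
```

```text
[ 429.0824202  -321.3298005   196.94899464] [-3.13982178e+00  1.77588637e-03  5.99924091e-02] [-0.44445742  0.2695751  -0.14329161] 3.2 [-7.11128455e-01  2.54756600e-01  1.52962674e+00  3.29945965e-05
  1.35971704e+00  7.99670082e-01]
```

View pics/w2.png

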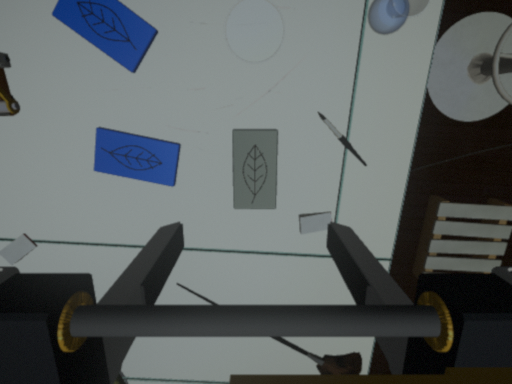

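The wrist view shows the grey tile with its leaf at (255,168). The wedge at (315,222) and brush at (340,138) are clear of where the fingers will come down.

```bash
python3 - <<'E'
from h import *
p,d,i=wload('w2')
m=np.zeros(d.shape,np.uint8); m[120:220,222:288]=(p.max(2)<175)[120:220,222:288]
m=cv2.morphologyEx(m,cv2.MORPH_OPEN,np.ones((5,5)))
c=max(cv2.findContours(m,cv2.RETR_EXTERNAL,cv2.CHAIN_APPROX_NONE)[0],key=cv2.contourArea)
q=cv2.approxPolyDP(cv2.convexHull(c),5,True)[:,0]; print(q.tolist(),cv2.minAreaRect(c))
P=cast('',q,10,info=i); print(P.round(1)); 
W=cast('',c[:,0],10,info=i); r=cv2.minAreaRect(W[:,:2].astype(np.float32)); print(r)
E
```

```text
[[287, 120], [287, 219], [222, 219], [222, 120]] ((254.5, 169.5), (99.0, 65.0), 90.0)
[[ 495.1 -359.7   10. ]
 [ 359.  -371.6   10. ]
 [ 353.7 -279.5   10. ]
 [ 490.2 -275.8   10. ]]
((424.52276611328125, -321.5420837402344), (136.56475830078125, 92.23851776123047), 3.347127914428711)
```

```bash
python3 - <<'E'
from h import *
p,d,i=wload('w2'); print(p[110:225:8,255].tolist(),p[168,222:290:5].tolist())
m=np.zeros(d.shape,np.uint8); m[120:220,222:288]=(p.max(2)<150)[120:220,222:288]
m=cv2.morphologyEx(m,cv2.MORPH_OPEN,np.ones((5,5)))
c=max(cv2.findContours(m,cv2.RETR_EXTERNAL,cv2.CHAIN_APPROX_NONE)[0],key=cv2.contourArea)
q=cv2.approxPolyDP(cv2.convexHull(c),5,True)[:,0]; print(q.tolist(),cv2.minAreaRect(c))
W=cast('',c[:,0],10,info=i); r=cv2.minAreaRect(W[:,:2].astype(np.float32)); print(r)
E
```

```text
[[139, 147, 145], [139, 147, 145], [140, 147, 146], [91, 100, 96], [91, 100, 94], [70, 76, 73], [58, 62, 59], [77, 86, 81], [79, 87, 83], [77, 82, 79], [81, 89, 85], [90, 97, 93], [94, 103, 98], [139, 147, 146], [139, 147, 145]] [[139, 147, 146], [140, 148, 147], [110, 116, 115], [90, 99, 95], [78, 87, 82], [90, 99, 95], [70, 76, 72], [71, 77, 73], [92, 101, 97], [84, 92, 87], [93, 101, 97], [120, 127, 125], [140, 148, 147], [140, 148, 147]]
[[287, 120], [287, 219], [222, 219], [222, 120]] ((254.5, 169.5), (99.0, 65.0), 90.0)
((424.52276611328125, -321.5420837402344), (136.56475830078125, 92.23851776123047), 3.347127914428711)
```

```bash
python3 - <<'E'
from h import *
p,d,i=wload('w2')
m=np.zeros(d.shape,np.uint8); m[120:220,222:288]=(p.max(2)<122)[120:220,222:288]
m=cv2.morphologyEx(m,cv2.MORPH_OPEN,np.ones((5,5)))
c=max(cv2.findContours(m,cv2.RETR_EXTERNAL,cv2.CHAIN_APPROX_NONE)[0],key=cv2.contourArea)
q=cv2.approxPolyDP(cv2.convexHull(c),5,True)[:,0]; print(q.tolist())
W=cast('',c[:,0],10,info=i); r=cv2.minAreaRect(W[:,:2].astype(np.float32)); print(r)
plan([([r[0][0],r[0][1],60],[np.pi,0,np.radians(r[2])],3)])
E
```

```text
[[276, 129], [275, 208], [234, 208], [232, 130]]
((427.0250549316406, -321.284912109375), (108.67176818847656, 60.50392150878906), 3.294376850128174)
[{"x": -0.001, "y": 0, "z": 0.046, "wx": 0, "wy": 0, "wz": 0, "grip": 1}, {"x": 0, "y": 0, "z": 0.045, "wx": -0.1, "wy": 0.1, "wz": 0.1, "grip": 1}, {"x": -0.001, "y": 0, "z": 0.046, "wx": 0, "wy": 0, "wz": 0, "grip": 1}]
end [ 426.9 -321.3   60. ] [-3.142  0.     0.058]
```

Emit:
{"api": "play_rows", "payload": {"commands": [{"x":-0.001,"y":0,"z":0.05,"wx":0,"wy":0,"wz":0,"grip":1},{"x":-0.001,"y":0,"z":0.05,"wx":-0.1,"wy":0.1,"wz":0.1,"grip":1},{"x":0,"y":0,"z":0.05,"wx":0,"wy":0,"wz":0,"grip":1},{"x":0,"y":0,"z":0.025,"wx":0,"wy":0,"wz":0,"grip":1},{"x":0,"y":0,"z":0,"wx":0,"wy":0,"wz":0,"grip":1},{"x":0,"y":0,"z":0,"wx":0,"wy":0,"wz":0,"grip":1}]}}

```text
clock: 3.95
eef_pos: [428.6, -321.3, 25.0]
eef_rot: [3.138, -0.004, 0.06]
wrist_force: [0.3, -0.0, 0.7]
finger_gap: 93.9
```

Emit:
{"api": "play_rows", "payload": {"commands": [{"x":-0.001,"y":0,"z":0.012,"wx":0,"wy":0,"wz":0,"grip":1},{"x":0,"y":0,"z":0.01,"wx":0,"wy":0,"wz":0,"grip":1},{"x":0,"y":0,"z":0,"wx":0,"wy":0,"wz":0,"grip":1},{"x":0,"y":0,"z":0,"wx":0,"wy":0,"wz":0,"grip":0.4},{"x":0,"y":0,"z":0,"wx":0,"wy":0,"wz":0,"grip":0.4},{"x":0,"y":0,"z":0,"wx":0,"wy":0,"wz":0,"grip":0.4},{"x":0,"y":0,"z":0,"wx":0,"wy":0,"wz":0,"grip":0.4}], "squeeze": 20}}

```text
clock: 4.82
eef_pos: [426.8, -321.3, 1.3]
eef_rot: [3.14, -0.002, 0.059]
wrist_force: [0.3, -0.1, 0.8]
finger_gap: 57.4
```

Emit:
{"api": "play_rows", "payload": {"commands": [{"x":0,"y":0,"z":0,"wx":0,"wy":0,"wz":0,"grip":0.3},{"x":0,"y":0,"z":0,"wx":0,"wy":0,"wz":0,"grip":0.3},{"x":0,"y":0,"z":-0.001,"wx":0,"wy":0,"wz":0,"grip":0.3}], "squeeze": 25}}

```text
clock: 5.2
eef_pos: [426.7, -321.2, 2.1]
eef_rot: [3.14, -0.002, 0.059]
wrist_force: [-0.7, 0.4, -0.6]
finger_gap: 29.3
```

```bash
python3 - <<'E'
from h import *
p,d,i=wrist('w3')
p,d=manip.camera('scene'); save('s3',cv2.resize(p[180:340,180:380],None,fx=3.5,fy=3.5,interpolation=cv2.INTER_CUBIC))
E
```

```text
(no output)
```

View pics/w3.png

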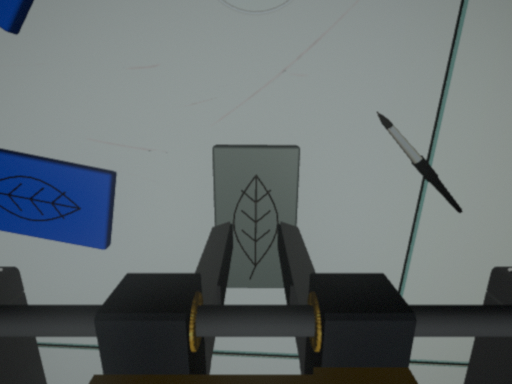

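View pics/s3.png

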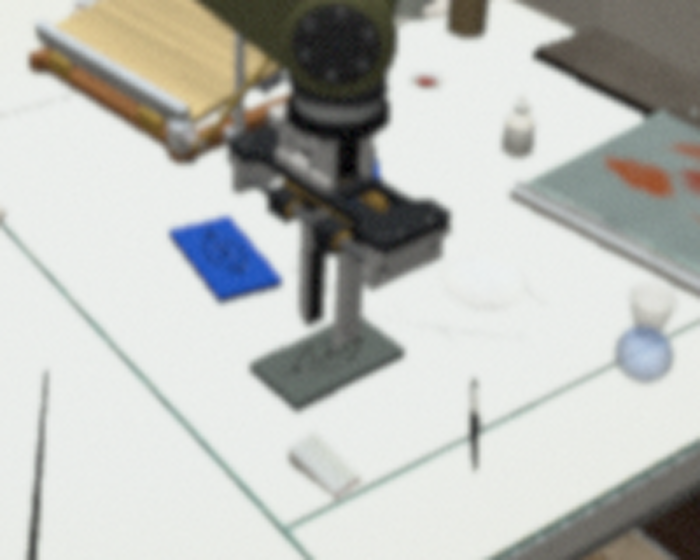

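```bash
python3 - <<'E'
from h import *
p,d,i=wload('w3'); K=i['intrinsics'];T=i['camera_from_world']
def w(u,v):
    D=d[v,u]; c=np.array([(u-K[0,2])/K[0,0],-(v-K[1,2])/K[1,1],-1])*D
    return (T[:3,:3].T@(c-T[:3,3])).round(1)
for u,v in [(256,160),(220,160),(256,230),(256,280),(150,270),(220,225),(226,225),(229,230),(222,235),(215,235),(285,225),(282,228),(290,235),(60,130),(100,210),(330,200)]: print((u,v),w(u,v))
save('c7',cv2.resize(p[130:310,180:340],None,fx=3.3,fy=3.3,interpolation=cv2.INTER_CUBIC))
print(manip.read_state()['finger_gap'])
E
```

```text
(256, 160) [ 471.5 -319.4    8.4]
(220, 160) [ 470.2 -294.7    9.3]
(256, 230) [ 420.3 -322.5    9.9]
(256, 280) [ 379.3 -325.    10.5]
(150, 270) [ 3.769e+02 -2.405e+02  1.000e-01]
(220, 225) [ 434.3 -299.    38.4]
(226, 225) [ 434.9 -302.8   39.2]
(229, 230) [ 433.1 -305.    42.6]
(222, 235) [ 434.1 -301.7   52.9]
(215, 235) [ 434.  -297.8   53.2]
(285, 225) [ 436.9 -339.4   39. ]
(282, 228) [ 436.8 -337.1   43.8]
(290, 235) [ 436.7 -340.8   53.6]
(60, 130) [ 4.830e+02 -1.817e+02 -3.000e-01]
(100, 210) [ 429.2 -210.2   10.1]
(330, 200) [ 4.435e+02 -3.763e+02  4.000e-01]
28.18978759708884
```

View pics/c7.png

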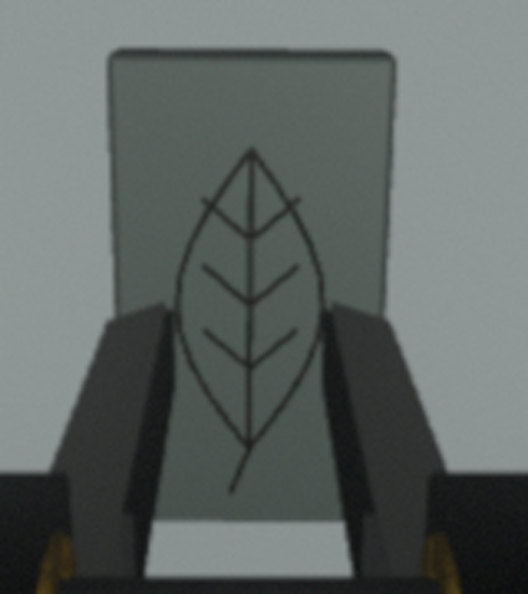

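```bash
python3 - <<'E'
from h import *
i=manip.camera_info('wrist');K=i['intrinsics'];T=np.linalg.inv(i['tool_from_camera'])
for P in ([0,0,0],[0,15,0],[8,15,0],[8,15,-19],[8,15,-34],[0,15,-34],[8,15,-60],[8,25,-34]):
    p=T[:3,:3]@P+T[:3,3]; print(P,(K[0,0]*p[0]/-p[2]+K[0,2]).round(1),(K[1,1]*-p[1]/-p[2]+K[1,2]).round(1),-p[2])
for z in (0,10,20,36): print(z,(proj('scene',[[427,-302,z],[427,-340,z]])-180)*3.5)
s=manip.read_state();print(s['joints'],s['eef_pos'])
E
```

```text
[0, 0, 0] 254.8 217.8 222.2972943524711
[0, 15, 0] 274.8 217.9 222.29953307545895
[8, 15, 0] 275.0 207.7 220.11539309387524
[8, 15, -19] 276.8 216.7 201.8372210313594
[8, 15, -34] 278.5 225.0 187.4070851925311
[0, 15, -34] 278.2 236.7 189.5912251741148
[8, 15, -60] 282.1 242.9 162.39484973856207
[8, 25, -34] 294.3 225.0 187.408577674523
0 [[308.60620778 352.76016118]
 [337.93440749 379.15880549]]
10 [[309.0243056  342.41293941]
 [338.48121756 368.6395976 ]]
20 [[309.44567846 331.98466595]
 [339.03242632 358.03577018]]
36 [[310.12678378 315.12844889]
 [339.92364297 340.89107264]]
[-7.13791714e-01  4.75504656e-01  1.72361164e+00 -7.13303226e-05
  9.39844076e-01  7.97884551e-01] [ 426.82019754 -321.29021372    2.28287934]
```

Both cameras put the fingertips about 33 mm above the table while the reported TCP z is 2. So the real tips are well short of the stated TCP, and the tile is still lying untouched. I'll reopen, then measure the tip offset in the open wrist view before going down with force checks.

Emit:
{"api": "play_rows", "payload": {"commands": [{"x":0,"y":0,"z":0,"wx":0,"wy":0,"wz":0,"grip":1},{"x":0,"y":0,"z":0,"wx":0,"wy":0,"wz":0,"grip":1},{"x":0,"y":0,"z":0,"wx":0,"wy":0,"wz":0,"grip":1},{"x":0,"y":0,"z":0,"wx":0,"wy":0,"wz":0,"grip":1},{"x":0,"y":0,"z":0,"wx":0,"wy":0,"wz":0,"grip":1},{"x":0,"y":0,"z":0,"wx":0,"wy":0,"wz":0,"grip":1},{"x":0,"y":0,"z":0,"wx":0,"wy":0,"wz":0,"grip":1},{"x":0,"y":0,"z":0.005,"wx":0,"wy":0,"wz":0,"grip":1}]}}

```text
clock: 6.3
eef_pos: [427.0, -321.4, -2.8]
eef_rot: [3.139, -0.002, 0.059]
wrist_force: [0.2, 0.0, -0.3]
finger_gap: 94.5
```

```bash
python3 - <<'E'
from h import *
p,d,i=wrist('w4'); s=manip.read_state(); print(s['eef_pos'],s['wrist_force'],s['finger_gap'])
K=i['intrinsics']; C=manip.camera_info('wrist')['tool_from_camera']
ys,xs=np.nonzero(d>0); D=d[ys,xs]; P=np.c_[(xs-K[0,2])/K[0,0]*D,-(ys-K[1,2])/K[1,1]*D,-D]@C[:3,:3].T+C[:3,3]
# finger points
f=(abs(P[:,1])<75)&(abs(P[:,0])<14)&(P[:,2]>-80)&(P[:,2]<-10)
for sgn in (1,-1):
    g=P[f&(P[:,1]*sgn>0)]
    if len(g): print(sgn,len(g),g.min(0).round(1),g.max(0).round(1),np.percentile(g[:,2],[90,98,99.5]))
a=manip.camera('scene')[0]; save('s4',cv2.resize(a[180:340,180:380],None,fx=3.5,fy=3.5,interpolation=cv2.INTER_CUBIC))
E
```

```text
[ 426.59454815 -321.07477611   -3.65256484] [-0.34917206  0.18604519 -0.1416763 ] 93.94640298253984
1 3109 [-14.    0.1 -80. ] [ 14.   59.  -10.8] [-12.4196978  -11.73344651 -11.31667391]
-1 3093 [-14.  -59.2 -80. ] [ 14.   -0.6 -10.6] [-12.45243    -11.84852857 -11.37138316]
```

View pics/w4.png

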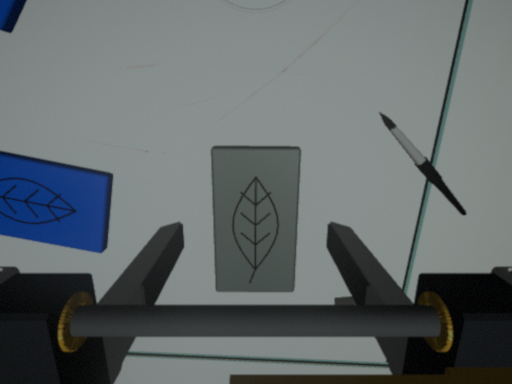

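View pics/s4.png

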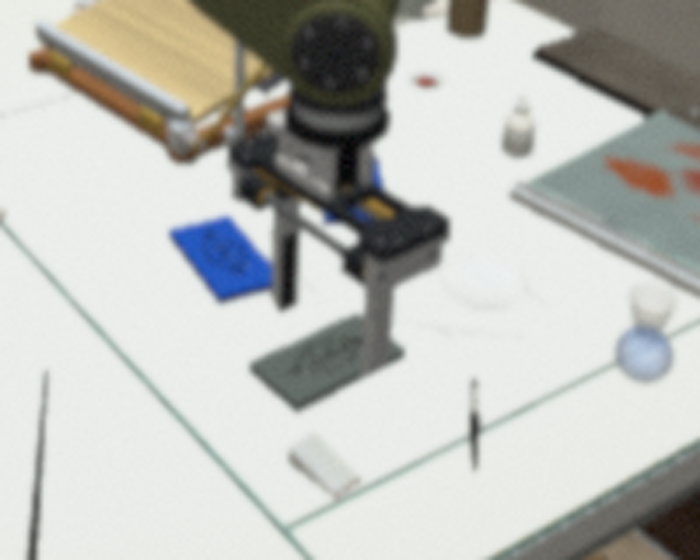

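```bash
python3 - <<'E'
from h import *
p,d,i=wload('w4'); K=i['intrinsics']; C=manip.camera_info('wrist')['tool_from_camera']
ys,xs=np.nonzero(d>0); D=d[ys,xs]; P=np.c_[(xs-K[0,2])/K[0,0]*D,-(ys-K[1,2])/K[1,1]*D,-D]@C[:3,:3].T+C[:3,3]
f=(abs(P[:,1])<62)&(abs(P[:,1])>44)&(abs(P[:,0])<14)&(P[:,2]>-70)&(P[:,2]<-22)
for sgn in (1,-1):
    g=P[f&(P[:,1]*sgn>0)]; print(len(g),np.percentile(g[:,2],[50,90,98,100]).round(1),g[g[:,2]>-45].min(0).round(1),g[g[:,2]>-45].max(0).round(1))
E
```

```text
1120 [-54.  -36.4 -31.3 -28.8] [ -8.5  46.2 -45. ] [  9.6  58.3 -28.8]
1118 [-53.6 -36.5 -31.  -28.2] [ -8.1 -59.  -45. ] [  9.4 -46.7 -28.2]
```

Fingertips sit at about 31 mm behind the stated TCP in tool z, so they are about 28 mm above the table now. I'll go down in steps and watch the force.

Emit:
{"api": "play_rows", "payload": {"commands": [{"x":0,"y":0,"z":0.01,"wx":0,"wy":0,"wz":0,"grip":1},{"x":0,"y":0,"z":0.01,"wx":0,"wy":0,"wz":0,"grip":1},{"x":0,"y":0,"z":0,"wx":0,"wy":0,"wz":0,"grip":1}]}}

```text
clock: 6.78
eef_pos: [426.3, -320.8, -24.0]
eef_rot: [3.141, -0.0, 0.059]
wrist_force: [-0.4, -0.3, 0.3]
finger_gap: 94.1
```

Emit:
{"api": "play_rows", "payload": {"commands": [{"x":0,"y":0,"z":0.002,"wx":0,"wy":0,"wz":0,"grip":1},{"x":0,"y":0,"z":0.001,"wx":0,"wy":0,"wz":0,"grip":1},{"x":0,"y":0,"z":0,"wx":0,"wy":0,"wz":0,"grip":1}]}}

```text
clock: 7.15
eef_pos: [426.9, -321.3, -25.7]
eef_rot: [3.14, -0.002, 0.059]
wrist_force: [-0.3, 0.1, -0.1]
finger_gap: 93.7
```

```bash
python3 - <<'E'
from h import *
p,d,i=wrist('w5'); s=manip.read_state(); print(s['eef_pos'],s['wrist_force'],s['finger_gap'])
a=manip.camera('scene')[0]; save('s5',cv2.resize(a[220:310,220:330],None,fx=6,fy=6,interpolation=cv2.INTER_CUBIC))
E
```

```text
[ 426.88627854 -321.35129711  -25.72410448] [ 0.06802603 -0.46744494 -0.43237591] 94.36451376122876
```

View pics/w5.png

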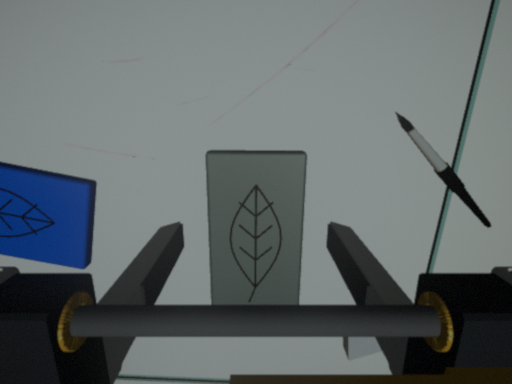

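View pics/s5.png

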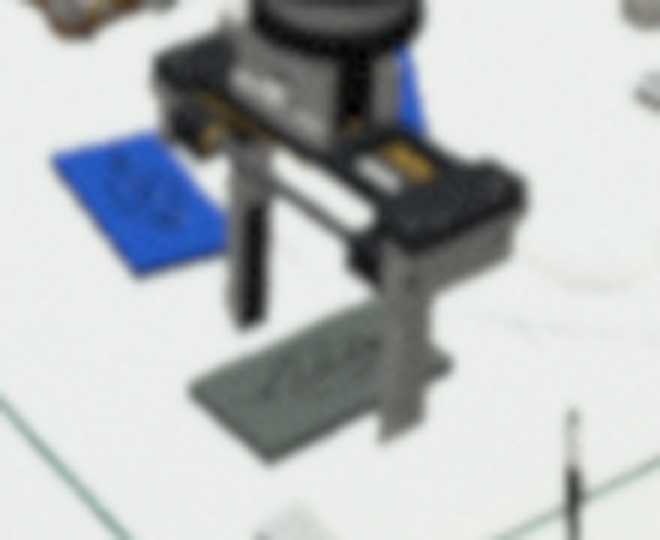

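Emit:
{"api": "play_rows", "payload": {"commands": [{"x":0,"y":0,"z":0.001,"wx":0,"wy":0,"wz":0,"grip":1},{"x":0,"y":0,"z":0.001,"wx":0,"wy":0,"wz":0,"grip":1},{"x":0,"y":0,"z":0,"wx":0,"wy":0,"wz":0,"grip":1}]}}

```text
clock: 7.62
eef_pos: [426.8, -321.3, -27.9]
eef_rot: [3.14, -0.002, 0.059]
wrist_force: [-0.2, -0.6, -0.3]
finger_gap: 93.9
```

```bash
python3 - <<'E'
from h import *
# expected scene-crop pixel of the two finger tips (outer-front faces) vs height
for z in (0,2,4,6,8): print(z,((proj('scene',[[427,-274,z],[427,-380,z],[418,-380,z],[418,-274,z]])-[220,220]+.5)*6-.5).round(0).tolist())
E
```

```text
0 [[256.0, 335.0], [398.0, 463.0], [381.0, 470.0], [240.0, 342.0]]
2 [[256.0, 332.0], [398.0, 459.0], [382.0, 467.0], [240.0, 338.0]]
4 [[256.0, 328.0], [398.0, 455.0], [382.0, 463.0], [241.0, 335.0]]
6 [[256.0, 325.0], [398.0, 452.0], [382.0, 459.0], [241.0, 331.0]]
8 [[257.0, 321.0], [399.0, 448.0], [382.0, 456.0], [241.0, 328.0]]
```

Emit:
{"api": "play_rows", "payload": {"commands": [{"x":0,"y":0,"z":0.001,"wx":0,"wy":0,"wz":0,"grip":1},{"x":0,"y":0,"z":0.0,"wx":0,"wy":0,"wz":0,"grip":0.4},{"x":0,"y":0,"z":0,"wx":0,"wy":0,"wz":0,"grip":0.4},{"x":0,"y":0,"z":0,"wx":0,"wy":0,"wz":0,"grip":0.4},{"x":0,"y":0,"z":0,"wx":0,"wy":0,"wz":0,"grip":0.4},{"x":0,"y":0,"z":0,"wx":0,"wy":0,"wz":0,"grip":0.4},{"x":0,"y":0,"z":0,"wx":0,"wy":0,"wz":0,"grip":0.4},{"x":0,"y":0,"z":0,"wx":0,"wy":0,"wz":0,"grip":0.4}], "squeeze": 25}}

```text
clock: 8.62
eef_pos: [426.8, -321.3, -28.8]
eef_rot: [3.14, -0.002, 0.059]
wrist_force: [-0.3, -0.6, -0.1]
finger_gap: 59.8
```

Emit:
{"api": "play_rows", "payload": {"commands": [{"x":0,"y":0,"z":-0.005,"wx":0,"wy":0,"wz":0,"grip":0.4},{"x":0,"y":0,"z":-0.015,"wx":0,"wy":0,"wz":0,"grip":0.4},{"x":0,"y":0,"z":-0.03,"wx":0,"wy":0,"wz":0,"grip":0.4},{"x":0,"y":0,"z":0,"wx":0,"wy":0,"wz":0,"grip":0.4}]}}

```text
clock: 9.12
eef_pos: [427.9, -322.2, 23.7]
eef_rot: [3.137, -0.005, 0.059]
wrist_force: [-0.1, -0.0, -2.3]
finger_gap: 60.0
```

```bash
python3 - <<'E'
from h import *
p,d,i=wrist('w6'); s=manip.read_state(); print(s['eef_pos'],s['eef_rot'],s['wrist_force'],s['finger_gap'])
a=manip.camera('scene')[0]; save('s6',cv2.resize(a[200:310,220:330],None,fx=5,fy=5,interpolation=cv2.INTER_CUBIC))
K=i['intrinsics']; C=manip.camera_info('wrist')['tool_from_camera']
def tool(u,v):
    D=d[v,u]; return (C[:3,:3]@[(u-K[0,2])/K[0,0]*D,-(v-K[1,2])/K[1,1]*D,-D]+C[:3,3]).round(1)
for q in [(220,170),(256,165),(290,170),(240,200),(270,220),(230,260),(280,260)]: print(q,tool(*q))
E
```

```text
[ 427.19129907 -321.54761203   22.09315031] [ 3.13833172 -0.00331202  0.059202  ] [-0.07449876 -0.21627895 -1.92174365] 59.98637394922446
(220, 170) [ 44.4 -20.3 -39. ]
(256, 165) [ 47.5   0.7 -40. ]
(290, 170) [ 44.4  20.5 -39. ]
(240, 200) [ 26.3  -8.8 -39.5]
(270, 220) [ 13.3   9.3 -39. ]
(230, 260) [-13.7 -15.7 -39.3]
(280, 260) [-13.7  16.  -39.3]
```

View pics/w6.png

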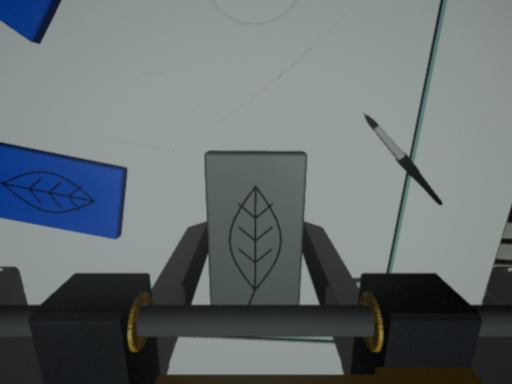

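View pics/s6.png

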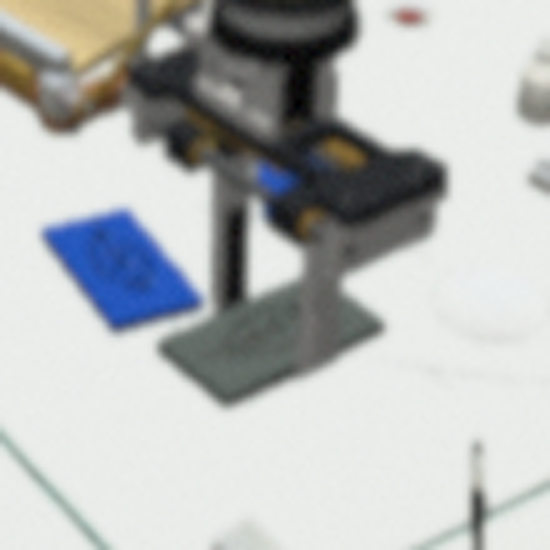

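Tile is held flat (top at tool z -39.3, so underside -29.2) with a 60.0 mm gap. Next is a stand-off in front of the easel to look.

```bash
python3 - <<'E'
from h import *
plan([([427,-300,150],[np.pi,0,0.06],3),([450,110,290],[np.pi,0,0.10],9)],grip=.4)
E
```

```text
[{"x": 0.001, "y": -0.007, "z": -0.043, "wx": 0, "wy": 0, "wz": 0, "grip": 0.4}, {"x": 0, "y": -0.007, "z": -0.043, "wx": 0.1, "wy": -0.1, "wz": 0, "grip": 0.4}, {"x": 0.001, "y": -0.007, "z": -0.043, "wx": 0, "wy": 0, "wz": 0, "grip": 0.4}, {"x": 0.005, "y": -0.045, "z": -0.016, "wx": 0, "wy": 0, "wz": -0.3, "grip": 0.4}, {"x": 0.006, "y": -0.046, "z": -0.015, "wx": 0, "wy": 0, "wz": -0.2, "grip": 0.4}, {"x": 0.005, "y": -0.045, "z": -0.016, "wx": 0, "wy": 0, "wz": -0.3, "grip": 0.4}, {"x": 0.006, "y": -0.045, "z": -0.015, "wx": 0, "wy": 0, "wz": -0.2, "grip": 0.4}, {"x": 0.006, "y": -0.045, "z": -0.016, "wx": 0, "wy": 0, "wz": -0.3, "grip": 0.4}, {"x": 0.006, "y": -0.045, "z": -0.015, "wx": 0, "wy": 0, "wz": -0.3, "grip": 0.4}, {"x": 0.007, "y": -0.046, "z": -0.016, "wx": 0, "wy": 0, "wz": -0.2, "grip": 0.4}, {"x": 0.007, "y": -0.045, "z": -0.015, "wx": 0, "wy": 0, "wz": -0.3, "grip": 0.4}, {"x": 0.006, "y": -0.045, "z": -0.016, "wx": 0, "wy": 0, "wz": -0.2, "grip": 0.4}]
end [449.6 110.1 290. ] [ 3.141 -0.     0.099]
```

Emit:
{"api": "play_rows", "payload": {"commands": [{"x":0.001,"y":-0.007,"z":-0.043,"wx":0,"wy":0,"wz":0,"grip":0.4},{"x":0,"y":-0.007,"z":-0.043,"wx":0.1,"wy":-0.1,"wz":0,"grip":0.4},{"x":0.001,"y":-0.007,"z":-0.043,"wx":0,"wy":0,"wz":0,"grip":0.4},{"x":0.005,"y":-0.045,"z":-0.016,"wx":0,"wy":0,"wz":-0.3,"grip":0.4},{"x":0.006,"y":-0.046,"z":-0.015,"wx":0,"wy":0,"wz":-0.2,"grip":0.4},{"x":0.005,"y":-0.045,"z":-0.016,"wx":0,"wy":0,"wz":-0.3,"grip":0.4},{"x":0.006,"y":-0.045,"z":-0.015,"wx":0,"wy":0,"wz":-0.2,"grip":0.4},{"x":0.006,"y":-0.045,"z":-0.016,"wx":0,"wy":0,"wz":-0.3,"grip":0.4},{"x":0.006,"y":-0.045,"z":-0.015,"wx":0,"wy":0,"wz":-0.3,"grip":0.4},{"x":0.007,"y":-0.046,"z":-0.016,"wx":0,"wy":0,"wz":-0.2,"grip":0.4},{"x":0.007,"y":-0.045,"z":-0.015,"wx":0,"wy":0,"wz":-0.3,"grip":0.4},{"x":0.006,"y":-0.045,"z":-0.016,"wx":0,"wy":0,"wz":-0.2,"grip":0.4},{"x":0,"y":0,"z":0,"wx":0,"wy":0,"wz":0,"grip":0.4}]}}

```text
clock: 10.85
eef_pos: [449.8, 112.2, 289.9]
eef_rot: [-3.141, 0.0, 0.103]
wrist_force: [0.4, 0.4, -1.7]
finger_gap: 59.8
```

```bash
python3 - <<'E'
from h import *
p,d,i=wrist('w7'); s=manip.read_state(); print(s['eef_pos'],s['eef_rot'],s['wrist_force'],s['finger_gap'],s['clock'])
save('w7b',cv2.resize(p,(800,600)))
E
```

```text
[449.60508874 110.78791108 289.25473859] [3.14138532e+00 1.26480949e-03 1.01550781e-01] [-0.28959076 -0.41847356 -1.21933765] 59.97686990433821 10.9
```

View pics/w7b.png

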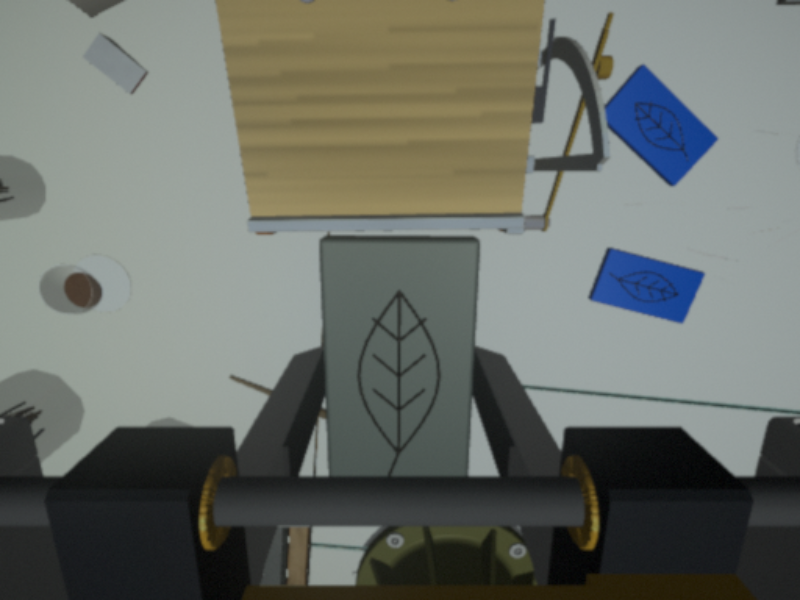

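```bash
python3 - <<'E'
from h import *
p,d,i=wload('w7')
save('c8',cv2.resize(p[110:160,140:370],None,fx=3.4,fy=5,interpolation=cv2.INTER_CUBIC))
save('c9',cv2.resize(p[0:160,330:410],None,fx=4,fy=3.7,interpolation=cv2.INTER_CUBIC))
hsv=cv2.cvtColor(p,cv2.COLOR_RGB2HSV); m=cv2.inRange(hsv,(12,60,50),(32,255,255))
# bottom boundary of wood per column
pts=[]
for u in range(170,330,4):
    col=np.nonzero(m[:145,u])[0]
    if len(col): pts.append((u,col.max()+.5))
pts=np.array(pts); print(pts[::5].tolist())
k=np.polyfit(pts[:,0],pts[:,1],1);r=np.polyval(k,pts[:,0])-pts[:,1];pts=pts[abs(r)<1.5]
P=cast('',pts,49.5,info=i); f=np.polyfit(P[:,1],P[:,0],1); print('x=',f,'yaw',-np.degrees(np.arctan(f[0])))
L=[];Rr=[]
for v in range(20,135,4):
    row=np.nonzero(m[v,130:352])[0]+130; L.append((row.min()-.5,v)); Rr.append((row.max()+.5,v))
print(L[::6],Rr[::6]); np.save('edges.npy',np.array([L,Rr]))
E
```

```text
[[170.0, 138.5], [190.0, 137.5], [210.0, 137.5], [230.0, 137.5], [250.0, 137.5], [270.0, 136.5], [290.0, 136.5], [310.0, 136.5]]
x= [-1.15395137e-01  5.00922848e+02] yaw 6.582539568615306
[(np.float64(141.5), 20), (np.float64(145.5), 44), (np.float64(149.5), 68), (np.float64(153.5), 92), (np.float64(156.5), 116)] [(np.float64(345.5), 20), (np.float64(343.5), 44), (np.float64(341.5), 68), (np.float64(337.5), 92), (np.float64(334.5), 116)]
```

View pics/c8.png

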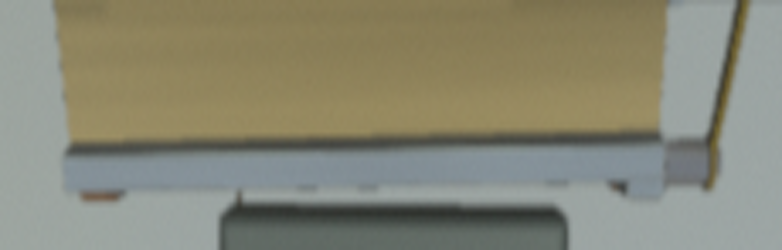

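View pics/c9.png

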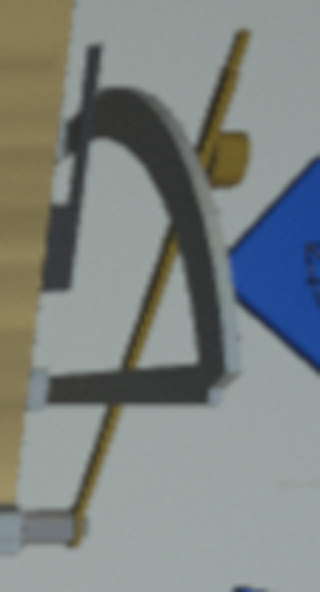

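```bash
python3 - <<'E'
from h import *
p,d,i=wload('w7')
L,Rr=np.load('edges.npy')
psi=np.radians(6.4)
for it in range(3):
    ex=np.array([np.cos(psi),np.sin(psi),0]);ey=np.array([-np.sin(psi),np.cos(psi),0])
    q=cast('',[[250,137.3]],49.5,info=i)[0]
    n=np.array([-np.sin(.2)*ex[0],-np.sin(.2)*ex[1],np.cos(.2)]); pl=(n,n@q)
    A=cast('',L,plane=pl,info=i);B=cast('',Rr,plane=pl,info=i)
    fa=np.polyfit(A[:,0],A[:,1],1);fb=np.polyfit(B[:,0],B[:,1],1)
    print('side yaw',np.degrees(np.arctan([fa[0],fb[0]])),'width',np.mean((A-q)@ey)-np.mean((B-q)@ey),'mid',(np.mean((A-q)@ey)+np.mean((B-q)@ey))/2)
    psi=np.radians(np.mean([6.58,*np.degrees(np.arctan([fa[0],fb[0]]))]))
mid=(np.mean((A-q)@ey)+np.mean((B-q)@ey))/2
led=q+ey*mid; print('psi',psi,np.degrees(psi),'ledge pt',led, 'handle pred', led+ex*(181*np.cos(.2)-36*np.sin(.2))+[0,0,181*np.sin(.2)+36*np.cos(.2)])
h=led-ex*(14*np.cos(.2)-12*np.sin(.2)); h[2]=35
np.savez('easel.npz',psi=psi,h=h)
pl=(ey,ey@h-156)
P=cast('',[[349.1,144.2],[390.6,8.3]],plane=pl,info=i)-h; X=P@ex;Z=P[:,2]; print('wrist ptr',X,Z,np.arctan2(Z[1],X[1])-.2,np.hypot(X[1],Z[1]))
P=cast('scene',[[269.6,179.6],[237.3,220.1]],plane=pl)-h; X=P@ex;Z=P[:,2]; print('scene ptr',X,Z,np.arctan2(Z[0],X[0])-.2,np.hypot(X[0],Z[0]))
for a in (.4,.45,.5):
    T=h+ex*188*np.cos(a+.2)-156*ey+[0,0,188*np.sin(a+.2)]; W=i['camera_from_world'];K=i['intrinsics'];c=W[:3,:3]@T+W[:3,3]
    print(a,proj('top',T),proj('scene',T),(K[0,0]*c[0]/-c[2]+K[0,2],-K[1,1]*c[1]/-c[2]+K[1,2]))
E
```

```text
side yaw [6.61335196 8.64978397] width 258.76020607901773 mid 4.938342927926918
side yaw [6.61357918 8.65174206] width 258.66727043616356 mid 3.5576949448870963
side yaw [6.61357973 8.65174337] width 258.66717037780575 mid 3.5565531753993156
psi 0.12709093808596694 7.281774366684359 ledge pt [485.94310238 126.88110157  49.5       ] handle pred [654.81003994 148.45885792 120.74154568]
wrist ptr [ -3.86607804 149.80308721] [  2.87920199 113.03150255] 0.44639647394338405 187.66215789342942
scene ptr [146.4186824    3.84069802] [110.66299401   3.82337787] 0.44720171641267986 183.53399902409225
0.4 [[250.87406475 170.22089324]] [[271.39982655 180.15732737]] (np.float64(388.25991699989845), np.float64(4.698611054847532))
0.45 [[251.01425177 171.37232912]] [[270.31903668 178.52451062]] (np.float64(390.90049721009274), np.float64(8.218867600913029))
0.5 [[251.1680868  172.65278212]] [[269.14513219 176.98011498]] (np.float64(393.4795930622927), np.float64(12.374032360319205))
```

```bash
python3 - <<'E'
from h import *
p,d,i=wload('w7'); L,Rr=np.load('edges.npy')
psi=.1152
ex=np.array([np.cos(psi),np.sin(psi),0]);ey=np.array([-np.sin(psi),np.cos(psi),0])
q=cast('',[[250,137.3]],49.5,info=i)[0]
n=-np.sin(.2)*ex+[0,0,np.cos(.2)]; pl=(n,n@q)
A=(cast('',L,plane=pl,info=i)-q)@ey;B=(cast('',Rr,plane=pl,info=i)-q)@ey
print(A[::4].round(1),B[::4].round(1))
mid=(np.median(A)+np.median(B[-6:]))/2; print(mid,np.median(A)-np.median(B[-6:]))
led=q+ey*mid; u=np.cos(.2)*ex+[0,0,np.sin(.2)]
h=led-14*u-12*n; hd=led+181*u+36*n
print('led',led,'h',h,'hd',hd)
np.savez('easel.npz',psi=psi,h=h,led=led,hd=hd)
pl=(ey,ey@h-156)
P=cast('',[[390.6,8.3]],plane=pl,info=i)-h; print(np.arctan2(P[0,2],P[0]@ex)-.2,np.hypot(P[0,2],P[0]@ex))
P=cast('scene',[[269.6,179.6]],plane=pl)-h; print(np.arctan2(P[0,2],P[0]@ex)-.2,np.hypot(P[0,2],P[0]@ex))
E
```

```text
[133.8 134.5 134.  133.5 134.3 133.7 134.6 134. ] [-123.4 -123.1 -124.1 -125.2 -123.5 -123.2 -122.9 -150.8]
5.18336564502107 257.6373849829375
led [485.79808834 128.502242    49.5       ] h [474.53633129 127.19911788  34.95783043] hd [654.90966112 148.07053574 120.74154568]
0.44044985007301213 189.10196209724393
0.44145072443631145 185.0048835935107
```

```bash
cat >> h.py <<'E'
def easel():
    z=np.load('easel.npz'); psi=float(z['psi'])
    ex=np.array([np.cos(psi),np.sin(psi),0]);ey=np.array([-np.sin(psi),np.cos(psi),0])
    u=np.cos(.2)*ex+[0,0,np.sin(.2)]; n=-np.sin(.2)*ex+[0,0,np.cos(.2)]
    return psi,ex,ey,u,n,z['h'],z['led'],z['hd']
E
python3 - <<'E'
from h import *
p,d,i=wload('w6'); C=manip.camera_info('wrist')['tool_from_camera'];K=i['intrinsics']
m=(p[:,256].astype(int).sum(1)); print(m[140:160])
for v in (150.5,151.5):
    r=C[:3,:3]@[(256-K[0,2])/K[0,0],-(v-K[1,2])/K[1,1],-1]; t=(-39.2-C[2,3])/r[2]; print(v,(C[:3,3]+r*t).round(1))
psi,ex,ey,u,n,h,led,hd=easel()
R=Ro.from_matrix(np.c_[u,np.cross(-n,u),-n]); rpy=R.as_euler('xyz'); print(rpy)
def tcp(a,b): return led+a*u+b*n-29.2*n
plan([(tcp(63,60),rpy,8),(tcp(63,20),rpy,2)],grip=.4)
print(tcp(63,20),tcp(55,0))
E
```

```text
[460 461 460 461 459 462 461 460 456 451 361 220 157 175 216 256 287 294
 296 296]
150.5 [ 55.8   0.6 -39.2]
151.5 [ 55.2   0.6 -39.2]
[ 3.14159265 -0.2         0.1152    ]
[{"x": 0.012, "y": -0.002, "z": 0.025, "wx": 0, "wy": 1.4, "wz": -0.1, "grip": 0.4}, {"x": 0.011, "y": -0.002, "z": 0.025, "wx": 0, "wy": 1.5, "wz": -0.1, "grip": 0.4}, {"x": 0.01, "y": -0.001, "z": 0.025, "wx": 0, "wy": 1.4, "wz": -0.1, "grip": 0.4}, {"x": 0.01, "y": -0.002, "z": 0.025, "wx": 0, "wy": 1.5, "wz": -0.1, "grip": 0.4}, {"x": 0.009, "y": -0.002, "z": 0.026, "wx": 0.1, "wy": 1.4, "wz": -0.1, "grip": 0.4}, {"x": 0.009, "y": -0.002, "z": 0.026, "wx": 0, "wy": 1.4, "wz": -0.1, "grip": 0.4}, {"x": 0.008, "y": -0.001, "z": 0.026, "wx": 0, "wy": 1.5, "wz": -0.1, "grip": 0.4}, {"x": 0.007, "y": -0.002, "z": 0.026, "wx": 0, "wy": 1.4, "wz": -0.1, "grip": 0.4}, {"x": 0, "y": 0, "z": 0.02, "wx": 0, "wy": 0, "wz": 0, "grip": 0.4}, {"x": 0, "y": 0, "z": 0.02, "wx": 0, "wy": 0, "wz": 0, "grip": 0.4}]
end [548.9 135.7  53.1] [-3.141 -0.199  0.116]
[548.94867393 135.80954326  52.99955532] [545.10716008 135.36503275  31.80886912]
```

Emit:
{"api": "play_rows", "payload": {"commands": [{"x":0.012,"y":-0.002,"z":0.025,"wx":0,"wy":1.4,"wz":-0.1,"grip":0.4},{"x":0.011,"y":-0.002,"z":0.025,"wx":0,"wy":1.5,"wz":-0.1,"grip":0.4},{"x":0.01,"y":-0.001,"z":0.025,"wx":0,"wy":1.4,"wz":-0.1,"grip":0.4},{"x":0.01,"y":-0.002,"z":0.025,"wx":0,"wy":1.5,"wz":-0.1,"grip":0.4},{"x":0.009,"y":-0.002,"z":0.026,"wx":0.1,"wy":1.4,"wz":-0.1,"grip":0.4},{"x":0.009,"y":-0.002,"z":0.026,"wx":0,"wy":1.4,"wz":-0.1,"grip":0.4},{"x":0.008,"y":-0.001,"z":0.026,"wx":0,"wy":1.5,"wz":-0.1,"grip":0.4},{"x":0.007,"y":-0.002,"z":0.026,"wx":0,"wy":1.4,"wz":-0.1,"grip":0.4},{"x":0,"y":0,"z":0.02,"wx":0,"wy":0,"wz":0,"grip":0.4},{"x":0,"y":0,"z":0.02,"wx":0,"wy":0,"wz":0,"grip":0.4},{"x":0,"y":0,"z":0,"wx":0,"wy":0,"wz":0,"grip":0.4}]}}

```text
clock: 12.28
eef_pos: [548.2, 133.3, 51.9]
eef_rot: [3.141, -0.197, 0.112]
wrist_force: [-0.3, -0.2, -1.5]
finger_gap: 59.3
```

```bash
python3 - <<'E'
from h import *
p,d,i=wrist('w8'); s=manip.read_state(); print(s['eef_pos'],s['eef_rot'],s['wrist_force'],s['finger_gap'],s['clock'])
save('w8b',cv2.resize(p,(800,600)))
C=manip.camera_info('wrist')['tool_from_camera'];K=i['intrinsics']
for u,v in [(256,20),(256,60),(256,100),(200,60),(310,60),(190,140),(320,140),(200,200),(315,200),(256,180)]:
    D=d[v,u]; print((u,v),(C[:3,:3]@[(u-K[0,2])/K[0,0]*D,-(v-K[1,2])/K[1,1]*D,-D]+C[:3,3]).round(1))
a=manip.camera('scene')[0]; save('s8',cv2.resize(a[100:240,150:310],None,fx=4.2,fy=4.2,interpolation=cv2.INTER_CUBIC))
E
```

```text
[548.80103615 133.67266579  53.23845969] [ 3.14158217 -0.19854715  0.11227383] [ 0.61667759  0.13000962 -1.94469899] 60.21210223528499 12.325
(256, 20) [118.7   0.5 -53.3]
(256, 60) [107.7   0.6 -10.9]
(256, 100) [84.2  0.7 -9.4]
(200, 60) [107.8 -34.1  -9.5]
(310, 60) [107.8  34.  -10.3]
(190, 140) [ 58.8 -43.1  -9.9]
(320, 140) [58.8 43.3 -9.7]
(200, 200) [ 17.4 -38.4 -10.9]
(315, 200) [17.1 42.2 -9.9]
(256, 180) [ 38.5   0.6 -39.1]
```

View pics/w8b.png

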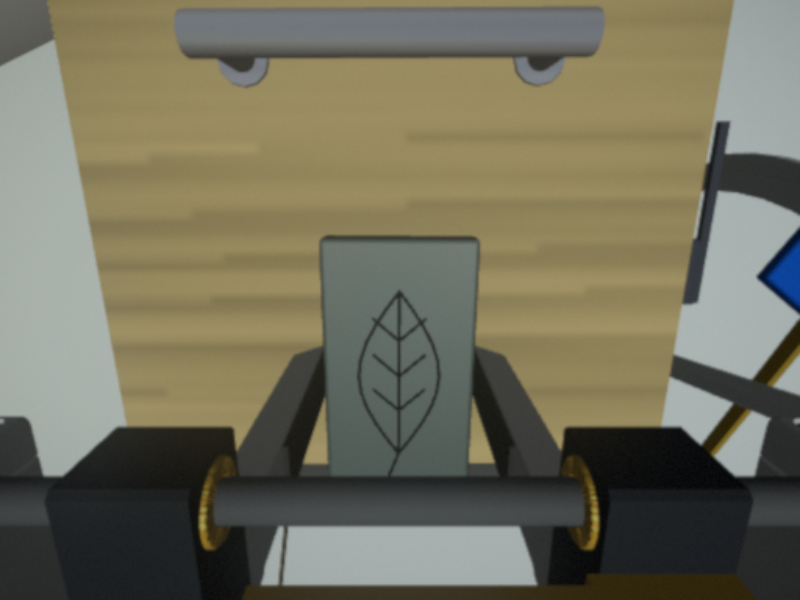

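View pics/s8.png

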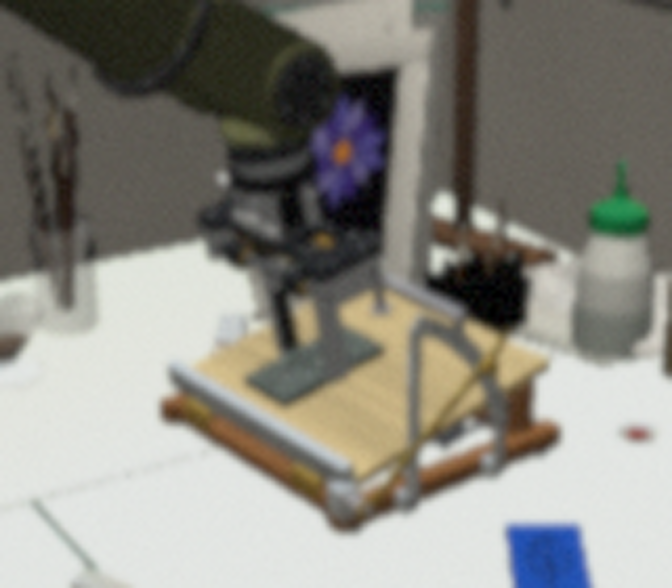

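Board face is parallel to the tile and 19 mm below its underside, with the bar handle at tool x 119. The ledge should therefore be about 7 mm beyond the tile's lower edge. I'll lower it, then slide down-slope until it touches.

Emit:
{"api": "play_rows", "payload": {"commands": [{"x":0,"y":0,"z":0.01,"wx":0,"wy":0,"wz":0,"grip":0.4},{"x":0,"y":0,"z":0.007,"wx":0,"wy":0,"wz":0.1,"grip":0.4},{"x":-0.002,"y":0,"z":0,"wx":0,"wy":0,"wz":0,"grip":0.4},{"x":-0.002,"y":0,"z":0,"wx":0,"wy":0,"wz":0,"grip":0.4},{"x":0,"y":0,"z":0,"wx":0,"wy":0,"wz":0,"grip":0.4}]}}

```text
clock: 13.0
eef_pos: [548.8, 134.7, 36.8]
eef_rot: [-3.141, -0.201, 0.112]
wrist_force: [0.4, 0.0, -1.5]
finger_gap: 59.8
```

Emit:
{"api": "play_rows", "payload": {"commands": [{"x":-0.001,"y":0,"z":0,"wx":0,"wy":0,"wz":0,"grip":0.4},{"x":0,"y":0,"z":0,"wx":0,"wy":0,"wz":0,"grip":0.4}]}}

```text
clock: 13.25
eef_pos: [547.9, 134.6, 36.5]
eef_rot: [-3.141, -0.201, 0.111]
wrist_force: [0.5, -1.0, -1.3]
finger_gap: 59.9
```

Emit:
{"api": "play_rows", "payload": {"commands": [{"x":0,"y":0,"z":0.001,"wx":0,"wy":0,"wz":0,"grip":0.4},{"x":0,"y":0,"z":0.0005,"wx":0,"wy":0,"wz":-0.2,"grip":0.4},{"x":-0.001,"y":0,"z":0,"wx":0,"wy":0,"wz":0,"grip":0.4},{"x":0,"y":0,"z":0,"wx":0,"wy":0,"wz":0,"grip":0.4}]}}

```text
clock: 13.75
eef_pos: [547.1, 134.5, 34.7]
eef_rot: [-3.142, -0.201, 0.115]
wrist_force: [-0.1, -0.3, -1.4]
finger_gap: 59.4
```

Emit:
{"api": "play_rows", "payload": {"commands": [{"x":-0.001,"y":0,"z":0,"wx":0,"wy":0,"wz":0,"grip":0.4},{"x":0,"y":0,"z":0,"wx":0,"wy":0,"wz":0,"grip":0.4}]}}

```text
clock: 14.0
eef_pos: [546.2, 134.4, 34.6]
eef_rot: [3.142, -0.201, 0.115]
wrist_force: [0.7, -0.3, -1.9]
finger_gap: 59.6
```

Emit:
{"api": "play_rows", "payload": {"commands": [{"x":-0.001,"y":0,"z":0,"wx":0,"wy":0,"wz":0,"grip":0.4},{"x":0,"y":0,"z":0,"wx":0,"wy":0,"wz":0,"grip":0.4}]}}

```text
clock: 14.25
eef_pos: [546.1, 134.4, 34.9]
eef_rot: [-3.141, -0.203, 0.115]
wrist_force: [5.0, 1.1, -2.3]
finger_gap: 59.5
```

The down-slope force rose to 5 N, so the tile has touched the ledge. I'll lower it onto the face now.

Emit:
{"api": "play_rows", "payload": {"commands": [{"x":0.0003,"y":0,"z":0.001,"wx":0,"wy":0,"wz":0,"grip":0.4},{"x":0,"y":0,"z":0,"wx":0,"wy":0,"wz":0,"grip":0.4}]}}

```text
clock: 14.5
eef_pos: [546.3, 134.4, 33.8]
eef_rot: [-3.142, -0.202, 0.115]
wrist_force: [3.2, 1.7, 1.8]
finger_gap: 60.0
```

Emit:
{"api": "play_rows", "payload": {"commands": [{"x":0,"y":0,"z":0.001,"wx":0,"wy":0,"wz":0,"grip":0.4},{"x":0,"y":0,"z":0,"wx":0,"wy":0,"wz":0,"grip":0.4}]}}

```text
clock: 14.75
eef_pos: [546.5, 134.4, 32.8]
eef_rot: [3.142, -0.202, 0.115]
wrist_force: [5.2, 0.7, 1.6]
finger_gap: 59.6
```

Emit:
{"api": "play_rows", "payload": {"commands": [{"x":0,"y":0,"z":0.0007,"wx":0,"wy":0,"wz":0,"grip":0.4},{"x":0,"y":0,"z":0,"wx":0,"wy":0,"wz":0,"grip":0.4}]}}

```text
clock: 15.0
eef_pos: [546.6, 134.4, 32.2]
eef_rot: [3.142, -0.202, 0.115]
wrist_force: [4.5, 0.3, 4.6]
finger_gap: 59.5
```

```bash
python3 - <<'E'
from h import *
p,d,i=wrist('w9'); s=manip.read_state(); print(s['eef_pos'],s['eef_rot'],s['wrist_force'],s['finger_gap'],s['clock'])
save('w9b',cv2.resize(p,(800,600)))
C=manip.camera_info('wrist')['tool_from_camera'];K=i['intrinsics']
for u,v in [(256,20),(256,60),(256,100),(200,60),(310,60),(185,140),(325,140),(220,170),(290,170),(256,180),(230,250),(280,250)]:
    D=np.median(d[v-1:v+2,u-1:u+2]); print((u,v),(C[:3,:3]@[(u-K[0,2])/K[0,0]*D,-(v-K[1,2])/K[1,1]*D,-D]+C[:3,3]).round(1))
E
```

```text
[546.60550422 134.43590167  32.18289675] [ 3.1415561  -0.202092    0.11518066] [5.71272079 0.26556975 5.6041504 ] 59.49597737878241 15.05
(256, 20) [125.1   0.5 -28.4]
(256, 60) [105.    0.6 -29.1]
(256, 100) [ 83.6   0.6 -28.9]
(200, 60) [105.1 -30.9 -28.4]
(310, 60) [105.1  30.8 -28.8]
(185, 140) [ 60.7 -41.9 -29.2]
(325, 140) [ 60.7  42.1 -29. ]
(220, 170) [ 44.5 -20.3 -39.5]
(290, 170) [ 44.3  20.5 -38.5]
(256, 180) [ 38.4   0.6 -39. ]
(230, 250) [ -6.5 -15.6 -39.7]
(280, 250) [ -6.8  15.8 -39.1]
```

View pics/w9b.png

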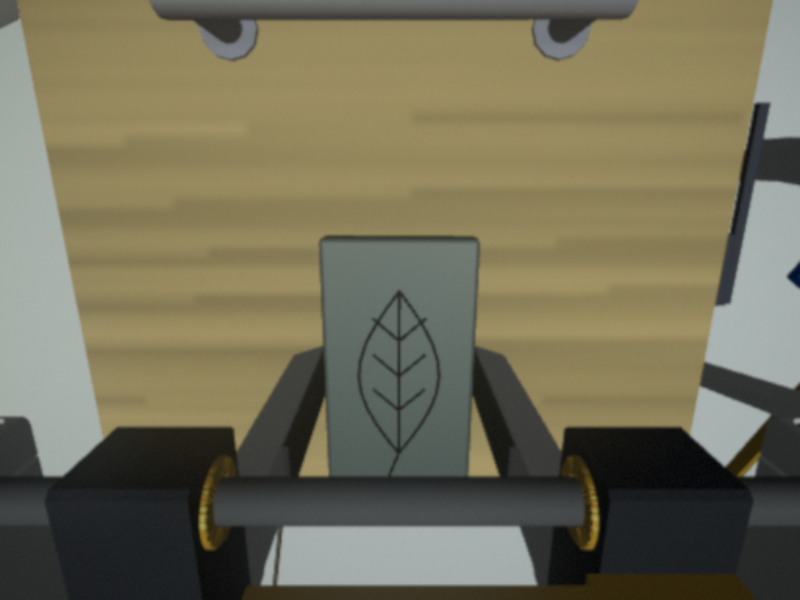

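The face reads -28.9 and the tile top -39.1 in tool z, so the tile sits flat on the board. I'll open and back straight off.

Emit:
{"api": "play_rows", "payload": {"commands": [{"x":0,"y":0,"z":0,"wx":0,"wy":0,"wz":0,"grip":0.9},{"x":0,"y":0,"z":0,"wx":0,"wy":0,"wz":0,"grip":0.9},{"x":0,"y":0,"z":0,"wx":0,"wy":0,"wz":0,"grip":0.9},{"x":0,"y":0,"z":-0.01,"wx":0,"wy":0,"wz":0,"grip":0.9},{"x":0,"y":0,"z":-0.03,"wx":0,"wy":0,"wz":0,"grip":0.9},{"x":0,"y":0,"z":-0.05,"wx":0,"wy":0,"wz":0,"grip":0.9},{"x":0,"y":0,"z":-0.05,"wx":0,"wy":0,"wz":0,"grip":0.9},{"x":0,"y":0,"z":0,"wx":0,"wy":0,"wz":0,"grip":0.9}]}}

```text
clock: 16.05
eef_pos: [518.8, 131.4, 172.6]
eef_rot: [-3.141, -0.206, 0.115]
wrist_force: [-0.7, -0.1, -0.0]
finger_gap: 84.7
```

```bash
python3 - <<'E'
from h import *
p,d,i=wrist('w10'); s=manip.read_state(); print(s['eef_pos'],s['eef_rot'],s['wrist_force'],s['finger_gap'],s['clock'],s['joints'])
save('w10b',cv2.resize(p,(800,600)))
a=manip.camera('scene')[0]; save('s10',cv2.resize(a[100:240,150:310],None,fx=4.2,fy=4.2,interpolation=cv2.INTER_CUBIC))
E
```

```text
[518.15397346 131.27409301 170.06201099] [-3.14134797 -0.20223586  0.11508016] [-0.4973632  -0.25154007 -0.71155085] 84.97041473635925 16.1 [ 0.18765547  0.14309805  1.74184931 -0.01646345  1.05496823  1.65001857]
```

View pics/w10b.png

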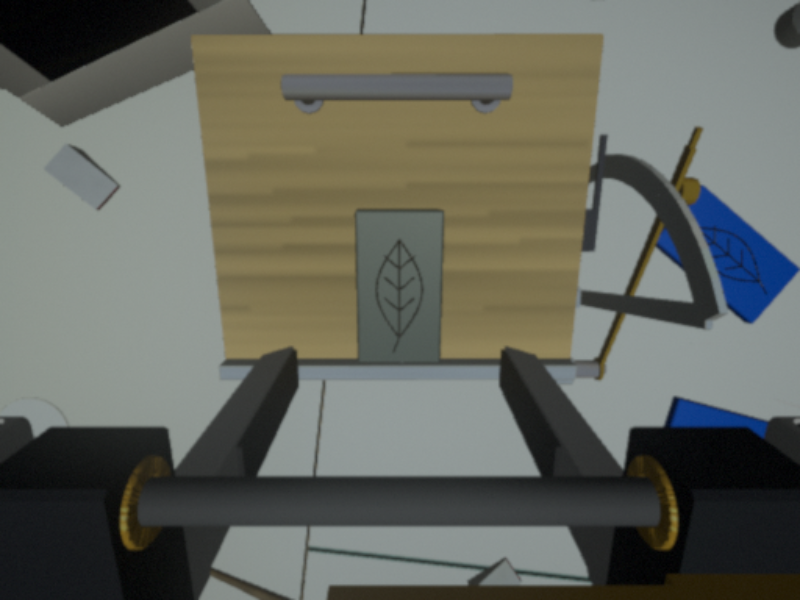

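View pics/s10.png

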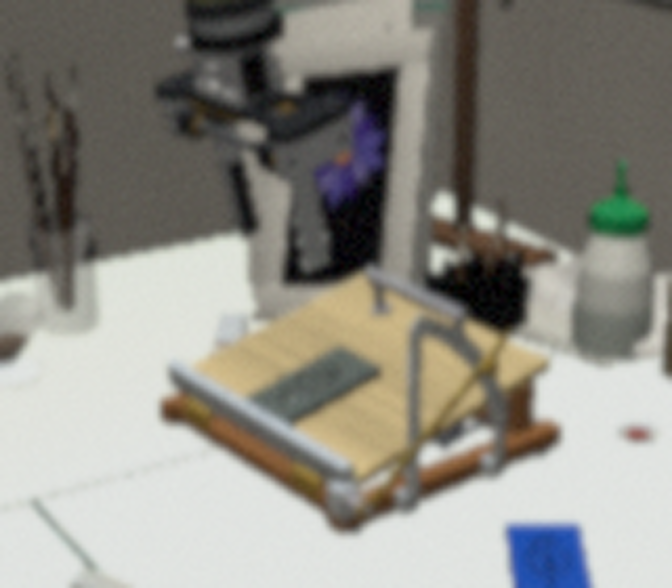

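Tile sits square on the face with its lower edge at the ledge (800-scale (400,361)). The handle at (397,87) and pointer from (601,370) to (698,128) are all visible. I'll refine the handle and pointer from here.

```bash
python3 - <<'E'
from h import *
p,d,i=wload('w10'); K=i['intrinsics']; W=i['camera_from_world']
psi,ex,ey,u,n,h,led,hd=easel()
hsv=cv2.cvtColor(p,cv2.COLOR_RGB2HSV)
m=((hsv[:,:,1]<60)).astype(np.uint8); m[:44]=0;m[66:]=0;m[:,:175]=0;m[:,332:]=0; 
c=max(cv2.findContours(m,cv2.RETR_EXTERNAL,cv2.CHAIN_APPROX_NONE)[0],key=cv2.contourArea)[:,0]
print('bar',c.min(0),c.max(0))
cols=[(x,(c[c[:,0]==x][:,1].min()+c[c[:,0]==x][:,1].max())/2) for x in range(215,295,4)]
l=np.polyfit(*np.array(cols).T,1)
x0,x1=c[:,0].min()-.5,c[:,0].max()+.5
ends=np.array([[x0,np.polyval(l,x0)],[x1,np.polyval(l,x1)]])
pl=(n,n@(led+36*n)); E=cast('',ends,plane=pl,info=i); v=E[0]-E[1]
print('bar ends',E.round(1),'len',np.linalg.norm(v),'yaw',np.degrees(np.arctan2(-v[0],v[1])),'mid',E.mean(0).round(1),'pred',hd.round(1))
# ledge foot via wood bottom
w=cv2.inRange(hsv,(12,60,50),(32,255,255)); pts=[]
for x in list(range(148,225,4))+list(range(288,360,4)):
    col=np.nonzero(w[:245,x])[0]
    if len(col): pts.append((x,col.max()+.5))
pts=np.array(pts); k=np.polyfit(pts[:,0],pts[:,1],1); r=np.polyval(k,pts[:,0])-pts[:,1]; pts=pts[abs(r)<1.5]
P=cast('',pts,plane=(n,n@led),info=i); f=np.polyfit(P[:,1],P[:,0],1); print('foot yaw',-np.degrees(np.arctan(f[0])),'x at y=128.5',np.polyval(f,128.5),led)
# pointer
save('c11',cv2.resize(p[70:250,355:475],None,fx=5,fy=3.3,interpolation=cv2.INTER_CUBIC))
E
```

```text
bar [180  47] [328  65]
bar ends [[648.5 214.2 121. ]
 [663.8  82.3 121. ]] len 132.7822181114983 yaw 6.6144025734234475 mid [656.1 148.2 121. ] pred [654.9 148.1 120.7]
foot yaw 6.563575269716603 x at y=128.5 486.06528312868977 [485.79808834 128.502242    49.5       ]
```

View pics/c11.png

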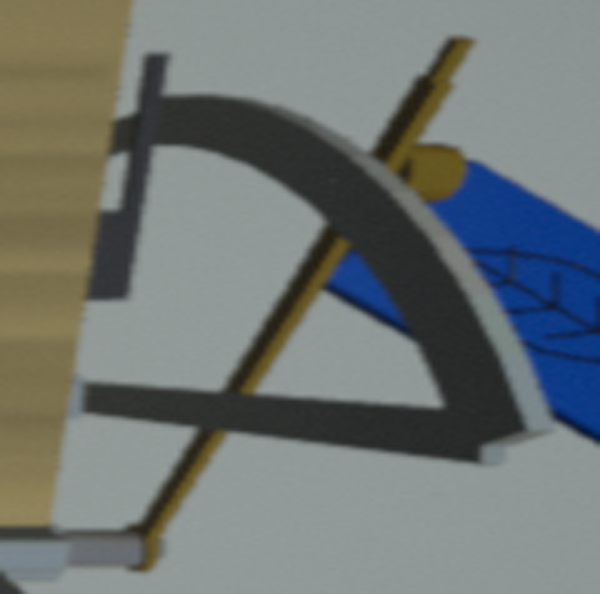

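```bash
python3 - <<'E'
from h import *
p,d,i=wload('w10')
psi,ex,ey,u,n,h,led,hd=easel(); h=h+ex*.8
np.savez('easel.npz',psi=psi,h=h,led=led+ex*.5,hd=np.array([656.1,148.2,121]))
for yy in (-154,-156,-158):
    P=cast('',[[446.6,81.8],[384.2,237.9]],plane=(ey,ey@h+yy),info=i)-h
    X=P@ex; Z=P[:,2]; print(yy,X.round(1),Z.round(1),'ang',np.arctan2(Z[0],X[0])-.2,np.hypot(X[0],Z[0]),'slope',np.arctan2(Z[0]-Z[1],X[0]-X[1])-.2)
# blade: tip in crop (157,58), bottom (112,295)
for yy in (-132,-140,-146):
    P=cast('',[[355+157.5/5-.5,70+58.5/3.3-.5],[355+110/5-.5,70+295/3.3-.5]],plane=(ey,ey@h+yy),info=i)-h
    X=P@ex; Z=P[:,2]; print('blade',yy,X.round(1),Z.round(1),np.arctan2(Z,X)-.2,np.hypot(X,Z))
E
```

```text
-154 [150.    0.2] [115.6  11.7] ang 0.45666309145370315 189.3719388215948 slope 0.40634566610222106
-156 [150.9  -0.8] [112.4   7.2] ang 0.440274036159128 188.20550807124647 slope 0.40634566610222084
-158 [151.9  -1.8] [109.3   2.7] ang 0.42368508748351325 187.090251904238 slope 0.4063456661022213
blade -132 [162.7  92.2] [54.8 36.6] [0.124718   0.17807618] [171.65774918  99.15570794]
blade -140 [167.8  93. ] [36.2 17. ] [ 0.01264412 -0.0195633 ] [171.71702699  94.5435372 ]
blade -146 [171.7  93.7] [22.3  2.2] [-0.07059961 -0.17608059] [173.16882489  93.67721721]
```

```bash
python3 - <<'E'
from h import *
p,d,i=wload('w10'); K=i['intrinsics'];T=i['camera_from_world']
def w(u,v):
    D=np.median(d[max(v-1,0):v+2,u-1:u+2]); c=np.array([(u-K[0,2])/K[0,0],-(v-K[1,2])/K[1,1],-1])*D
    return (T[:3,:3].T@(c-T[:3,3])).round(0)
for q in [(38,78),(30,60),(60,75),(95,58),(120,45),(140,35),(165,22),(170,15),(150,10),(80,30),(110,15),(20,50)]: print(q,p[q[1],q[0]],w(*q))
psi,ex,ey,u,n,h,led,hd=easel()
R=Ro.from_matrix(np.c_[ey,u,-n]); print(np.linalg.det(R.as_matrix()),R.as_euler('xyz'))
E
```

```text
(38, 78) [75 76 70] [639. 423.   8.]
(30, 60) [91 92 85] [654. 415.  32.]
(60, 75) [140 147 141] [648. 401.  -0.]
(95, 58) [137 144 138] [675. 357.  -0.]
(120, 45) [89 91 85] [683. 310.  33.]
(140, 35) [125 114  79] [674. 264.  90.]
(165, 22) [114 105  78] [688. 240.  92.]
(170, 15) [125 131 127] [739. 266.  -0.]
(150, 10) [96 98 91] [709. 265.  68.]
(80, 30) [84 87 79] [685. 343.  57.]
(110, 15) [78 80 73] [700. 307.  67.]
(20, 50) [76 76 71] [660. 418.  44.]
1.0000000000000002 [2.94159265 0.         1.68599633]
```

```bash
python3 - <<'E'
from h import *
psi,ex,ey,u,n,h,led,hd=easel()
rpy=Ro.from_matrix(np.c_[ey,u,-n]).as_euler('xyz')
plan([(hd+40*n,rpy,10)])
print(hd+40*n,hd-46*n)
E
```

```text
[{"x": 0.013, "y": 0, "z": 0.003, "wx": 0, "wy": 0, "wz": -9.0, "grip": 1}, {"x": 0.012, "y": 0.002, "z": 0.004, "wx": 0, "wy": 0, "wz": -9.0, "grip": 1}, {"x": 0.012, "y": 0.004, "z": 0.003, "wx": 0, "wy": 0, "wz": -9.0, "grip": 1}, {"x": 0.012, "y": 0.005, "z": 0.004, "wx": 0, "wy": 0, "wz": -9.0, "grip": 1}, {"x": 0.01, "y": 0.008, "z": 0.003, "wx": 0, "wy": 0, "wz": -9.0, "grip": 1}, {"x": 0.009, "y": 0.009, "z": 0.004, "wx": 0, "wy": 0, "wz": -9.0, "grip": 1}, {"x": 0.008, "y": 0.01, "z": 0.003, "wx": 0, "wy": 0, "wz": -9.0, "grip": 1}, {"x": 0.006, "y": 0.011, "z": 0.003, "wx": 0, "wy": 0, "wz": -9.0, "grip": 1}, {"x": 0.004, "y": 0.012, "z": 0.004, "wx": 0, "wy": 0, "wz": -9.0, "grip": 1}, {"x": 0.002, "y": 0.013, "z": 0.003, "wx": 0, "wy": 0, "wz": -9.0, "grip": 1}]
end [648.4 147.4 160.5] [2.942 0.    1.686]
[648.20589945 147.28655525 160.20266311] [665.17821563 149.25046146  75.91693742]
```

Emit:
{"api": "play_rows", "payload": {"commands": [{"x":0.013,"y":0,"z":0.003,"wx":0,"wy":0,"wz":-9.0,"grip":1},{"x":0.012,"y":0.002,"z":0.004,"wx":0,"wy":0,"wz":-9.0,"grip":1},{"x":0.012,"y":0.004,"z":0.003,"wx":0,"wy":0,"wz":-9.0,"grip":1},{"x":0.012,"y":0.005,"z":0.004,"wx":0,"wy":0,"wz":-9.0,"grip":1},{"x":0.01,"y":0.008,"z":0.003,"wx":0,"wy":0,"wz":-9.0,"grip":1},{"x":0.009,"y":0.009,"z":0.004,"wx":0,"wy":0,"wz":-9.0,"grip":1},{"x":0.008,"y":0.01,"z":0.003,"wx":0,"wy":0,"wz":-9.0,"grip":1},{"x":0.006,"y":0.011,"z":0.003,"wx":0,"wy":0,"wz":-9.0,"grip":1},{"x":0.004,"y":0.012,"z":0.004,"wx":0,"wy":0,"wz":-9.0,"grip":1},{"x":0.002,"y":0.013,"z":0.003,"wx":0,"wy":0,"wz":-9.0,"grip":1},{"x":0,"y":0,"z":0,"wx":0,"wy":0,"wz":0,"grip":1},{"x":0,"y":0,"z":0,"wx":0,"wy":0,"wz":0,"grip":1}]}}

```text
clock: 17.65
eef_pos: [648.2, 147.4, 159.8]
eef_rot: [2.943, -0.001, 1.682]
wrist_force: [0.4, 0.1, 0.1]
finger_gap: 93.9
```

```bash
python3 - <<'E'
from h import *
p,d,i=wrist('w11'); s=manip.read_state(); print(s['eef_pos'],s['eef_rot'],s['wrist_force'],s['finger_gap'],s['clock'],s['joints'])
save('w11b',cv2.resize(p,(800,600)))
E
```

```text
[648.33996822 147.41704506 160.28003983] [ 2.94221175e+00 -4.80828123e-04  1.68306522e+00] [-0.87452942 -0.13486993  0.24556611] 94.27394943381103 17.7 [ 0.17378847  0.44166209  1.37932295 -0.01299624  1.1215986   0.06604249]
```

View pics/w11b.png

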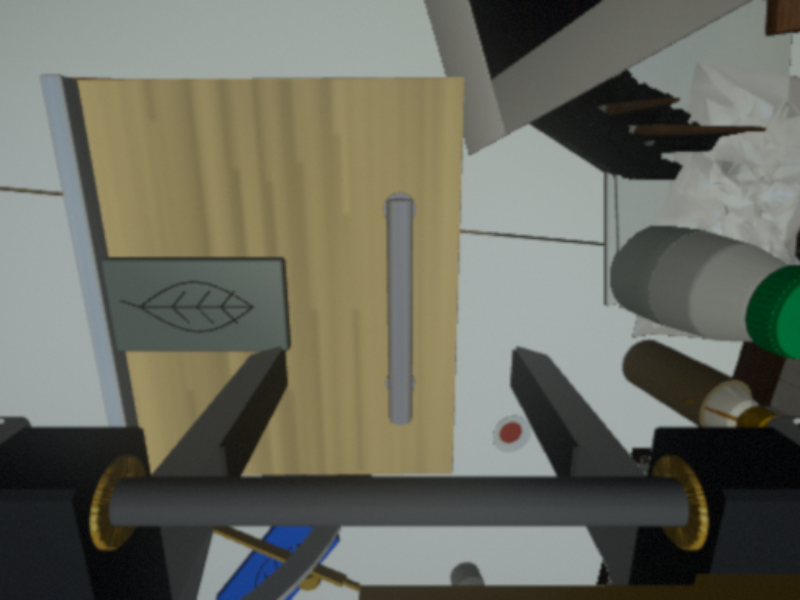

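Bar is centred between the fingers and parallel to the pads (800-scale x = 399). I'll descend 86 mm along the board normal and close.

Emit:
{"api": "play_rows", "payload": {"commands": [{"x":0,"y":0,"z":0.03,"wx":0,"wy":0,"wz":-0.2,"grip":1},{"x":0,"y":0,"z":0.03,"wx":0,"wy":0,"wz":0,"grip":1},{"x":0,"y":0,"z":0.016,"wx":0,"wy":0,"wz":0,"grip":1},{"x":0,"y":0,"z":0.01,"wx":0,"wy":0,"wz":0,"grip":1},{"x":0,"y":0,"z":0,"wx":0,"wy":0,"wz":0,"grip":1},{"x":0,"y":0,"z":0,"wx":0,"wy":0,"wz":0,"grip":1}]}}

```text
clock: 18.45
eef_pos: [666.4, 149.5, 77.8]
eef_rot: [2.939, 0.001, 1.689]
wrist_force: [0.4, 0.4, 0.9]
finger_gap: 93.8
```

```bash
python3 - <<'E'
from h import *
p,d,i=wrist('w12'); s=manip.read_state(); print(s['eef_pos'],s['eef_rot'],s['wrist_force'],s['finger_gap'],s['clock'])
save('w12b',cv2.resize(p,(800,600)))
a=manip.camera('scene')[0]; save('s12',cv2.resize(a[80:240,170:330],None,fx=3.7,fy=3.7,interpolation=cv2.INTER_CUBIC))
C=manip.camera_info('wrist')['tool_from_camera'];K=i['intrinsics']
for u,v in [(256,130),(256,160),(256,200),(256,230),(225,150),(225,100)]:
    D=np.median(d[v-1:v+2,u-1:u+2]); print((u,v),(C[:3,:3]@[(u-K[0,2])/K[0,0]*D,-(v-K[1,2])/K[1,1]*D,-D]+C[:3,3]).round(1))
E
```

```text
[666.37594345 149.50428042  77.84541738] [2.93941203e+00 5.87510065e-04 1.68911119e+00] [-0.16775806 -0.16507007  0.00036968] 94.20653075335817 18.5
(256, 130) [ 66.2  -0.  -10.6]
(256, 160) [ 53.   -0.1 -50.7]
(256, 200) [ 30.5  -0.1 -50.7]
(256, 230) [ 12.3  -0.  -50.3]
(225, 150) [ 52.8 -20.9  -8.5]
(225, 100) [ 85.  -20.   -8.8]
```

View pics/w12b.png

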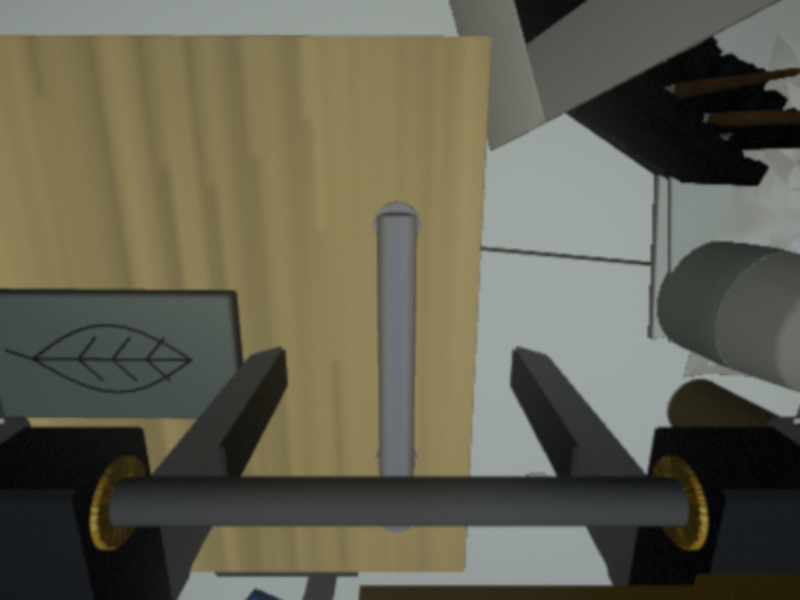

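View pics/s12.png

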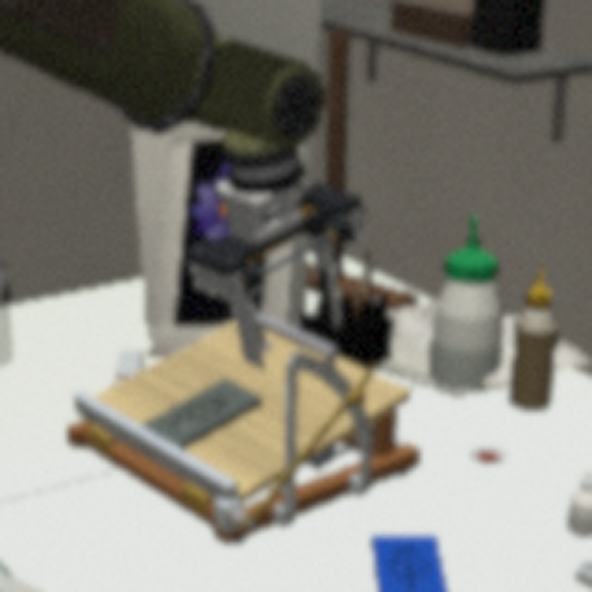

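Emit:
{"api": "play_rows", "payload": {"commands": [{"x":0,"y":0,"z":0,"wx":0,"wy":0,"wz":0,"grip":0.05},{"x":0,"y":0,"z":0,"wx":0,"wy":0,"wz":0,"grip":0.05},{"x":0,"y":0,"z":0,"wx":0,"wy":0,"wz":0,"grip":0.05},{"x":0,"y":0,"z":0,"wx":0,"wy":0,"wz":0,"grip":0.05},{"x":0,"y":0,"z":0,"wx":0,"wy":0,"wz":0,"grip":0.05},{"x":0,"y":0,"z":0,"wx":0,"wy":0,"wz":0,"grip":0.05},{"x":0,"y":0,"z":0,"wx":0,"wy":0,"wz":0,"grip":0.05},{"x":0,"y":0,"z":0,"wx":0,"wy":0,"wz":0,"grip":0.05},{"x":0,"y":0,"z":0,"wx":0,"wy":0,"wz":0,"grip":0.05},{"x":0,"y":0,"z":0,"wx":0,"wy":0,"wz":0,"grip":0.05},{"x":0,"y":0,"z":0,"wx":0,"wy":0,"wz":0,"grip":0.05}], "squeeze": 45}}

```text
clock: 19.92
eef_pos: [665.7, 149.4, 76.7]
eef_rot: [2.942, 0.001, 1.689]
wrist_force: [-5.4, -0.8, 1.7]
finger_gap: 12.5
```

Bar gripped: the gap stopped at 12.5 mm while 4.7 was commanded. I'll start the lift along the arc about the hinge, which per 2.5° is y -0.4 mm, z -8.5 mm.

Emit:
{"api": "play_rows", "payload": {"commands": [{"x":0,"y":-0.0002,"z":-0.0034,"wx":-1.0,"wy":0,"wz":0,"grip":0.05},{"x":0,"y":-0.0002,"z":-0.0034,"wx":-1.0,"wy":0,"wz":0,"grip":0.05},{"x":0,"y":-0.0002,"z":-0.0034,"wx":-1.0,"wy":0,"wz":0,"grip":0.05},{"x":0,"y":0,"z":0,"wx":0,"wy":0,"wz":0,"grip":0.05}]}}

```text
clock: 20.42
eef_pos: [663.1, 149.1, 86.9]
eef_rot: [2.888, 0.001, 1.689]
wrist_force: [0.8, -0.3, -3.6]
finger_gap: 13.0
```

```bash
python3 - <<'E'
from h import *
p,d,i=wrist('w13'); s=manip.read_state(); print(s['eef_pos'],s['eef_rot'],s['wrist_force'],s['moment'],s['finger_gap'],s['clock'])
a=manip.camera('scene')[0]; save('s13',np.hstack([cv2.resize(a[80:240,170:330],(480,480),interpolation=cv2.INTER_CUBIC),cv2.resize(p[100:340],(300,480))]))
E
```

```text
[663.19012764 149.08448817  86.83380434] [2.88818334e+00 6.91770397e-04 1.68925074e+00] [ 0.87346732  0.33136441 -3.028928  ] [-0.08286918  0.17707677  0.01964678] 12.545859292608267 20.475
```

View pics/s13.png

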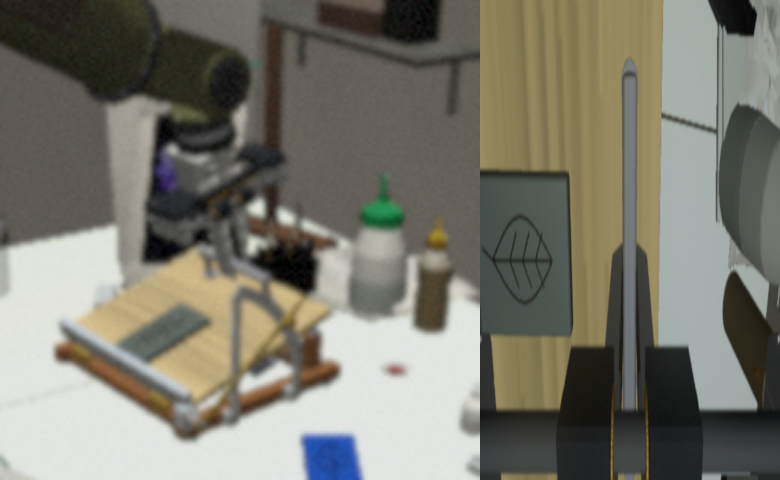

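Emit:
{"api": "play_rows", "payload": {"commands": [{"x":0,"y":-0.0004,"z":-0.0085,"wx":-2.5,"wy":0,"wz":0,"grip":0.05},{"x":0,"y":-0.0004,"z":-0.0085,"wx":-2.5,"wy":0,"wz":0,"grip":0.05},{"x":0,"y":-0.0004,"z":-0.0085,"wx":-2.5,"wy":0,"wz":0,"grip":0.05},{"x":0,"y":-0.0004,"z":-0.0085,"wx":-2.5,"wy":0,"wz":0,"grip":0.05},{"x":0,"y":0,"z":0,"wx":0,"wy":0,"wz":0,"grip":0.05}]}}

```text
clock: 21.15
eef_pos: [651.2, 147.7, 119.0]
eef_rot: [2.713, 0.001, 1.689]
wrist_force: [2.8, 0.7, -2.1]
finger_gap: 12.5
```

Emit:
{"api": "play_rows", "payload": {"commands": [{"x":0,"y":-0.0004,"z":-0.0085,"wx":-2.5,"wy":0,"wz":0,"grip":0.05},{"x":0,"y":-0.0004,"z":-0.0085,"wx":-2.5,"wy":0,"wz":0,"grip":0.05},{"x":0,"y":-0.0004,"z":-0.0085,"wx":-2.5,"wy":0,"wz":0,"grip":0.05},{"x":0,"y":-0.0004,"z":-0.0085,"wx":-2.5,"wy":0,"wz":0,"grip":0.05},{"x":0,"y":0,"z":0,"wx":0,"wy":0,"wz":0,"grip":0.05},{"x":0,"y":0,"z":0,"wx":0,"wy":0,"wz":0,"grip":0.05}]}}

```text
clock: 21.9
eef_pos: [634.5, 145.8, 147.8]
eef_rot: [2.54, 0.001, 1.689]
wrist_force: [4.2, 2.0, -0.6]
finger_gap: 12.8
```

```bash
cat >> h.py <<'E'
def bang(pos,rot):
    psi,ex,ey,u,n,h,led,hd=easel()
    def bar(p,r): return np.array(p)+Ro.from_euler('xyz',r).apply([0,0,-43.6])
    out=[]
    for p,r in (((665.7,149.4,76.7),(2.942,.001,1.689)),(pos,rot)):
        q=bar(p,r)-h; out.append((np.arctan2(q[2],q@ex),np.hypot(q[2],q@ex)))
    return out[1][0]-out[0][0],out[1][0]-np.arctan2(48,195)-.2,out[0][1],out[1][1], -(np.array(rot)[0]-2.942)
E
python3 - <<'E'
from h import *
s=manip.read_state(); print(bang(s['eef_pos'],s['eef_rot']))
p,d,i=wrist('w14'); s=manip.read_state(); print(s['eef_pos'],s['eef_rot'],s['wrist_force'],s['moment'],s['finger_gap'],s['clock'])
a=manip.camera('scene')[0]; np.save('s14.npy',a); save('s14',cv2.resize(a[130:240,180:290],None,fx=5.4,fy=5.4,interpolation=cv2.INTER_CUBIC)); save('w14b',cv2.resize(p,(640,480)))
E
```

```text
(np.float64(0.39935084939802046), np.float64(0.39046292250737075), np.float64(201.56063957829895), np.float64(201.2699014914768), np.float64(0.4023543177897868))
[634.53381601 145.77603124 147.741842  ] [2.53944134e+00 6.00698963e-04 1.68923574e+00] [4.20943837 1.93198724 1.95014844] [ 0.17802039 -0.41669201  0.10867193] 13.316492353897129 21.95
```

View pics/s14.png

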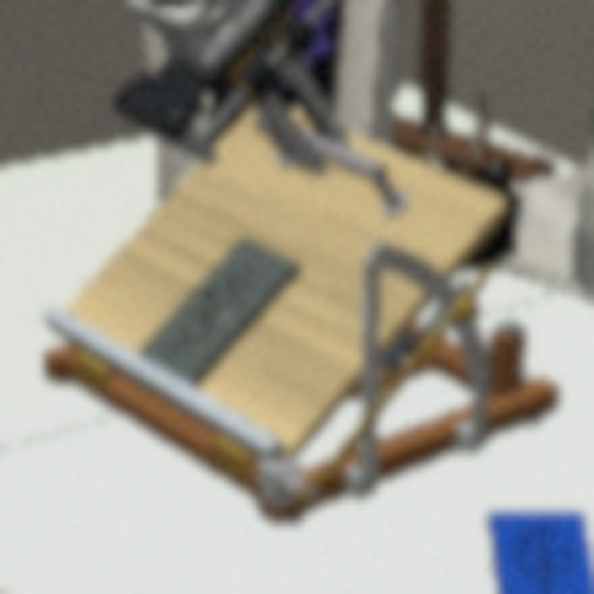

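View pics/w14b.png

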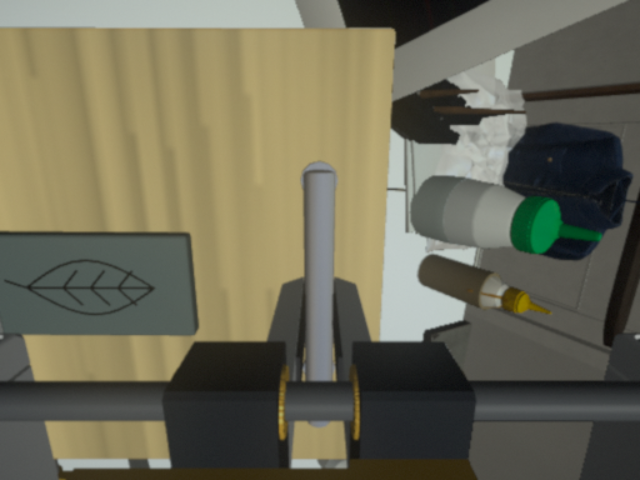

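Tile is still on the ledge. Kinematic board angle is about 0.40 rad against a pointer at 0.44 from three views, so I'll raise another 2.3° and check blade against pointer.

Emit:
{"api": "play_rows", "payload": {"commands": [{"x":0,"y":-0.0002,"z":-0.0041,"wx":-1.2,"wy":0,"wz":0,"grip":0.05},{"x":0,"y":-0.0002,"z":-0.0037,"wx":-1.1,"wy":0,"wz":0,"grip":0.05},{"x":0,"y":0,"z":0,"wx":0,"wy":0,"wz":0,"grip":0.05},{"x":0,"y":0,"z":0,"wx":0,"wy":0,"wz":0,"grip":0.05}]}}

```text
clock: 22.5
eef_pos: [629.7, 145.2, 154.2]
eef_rot: [2.498, 0.001, 1.689]
wrist_force: [5.2, 1.9, 2.6]
finger_gap: 12.5
```

```bash
python3 - <<'E'
from h import *
s=manip.read_state(); print(bang(s['eef_pos'],s['eef_rot']),s['wrist_force'],s['finger_gap'],s['clock'])
A=[manip.camera('scene')[0].astype(float) for _ in range(6)]; a=np.mean(A,0); np.save('s15.npy',a)
B=np.mean([manip.camera('top')[0].astype(float) for _ in range(6)],0); np.save('t15.npy',B)
save('s15',cv2.resize(a[170:232,230:292].clip(0,255).astype(np.uint8),None,fx=9.5,fy=9.5,interpolation=cv2.INTER_CUBIC))
save('t15',cv2.resize(B[155:225,225:265].clip(0,255).astype(np.uint8),None,fx=8,fy=8,interpolation=cv2.INTER_CUBIC))
E
```

```text
(np.float64(0.4404254121314649), np.float64(0.4315374852408151), np.float64(201.56063957829895), np.float64(201.19097649462108), np.float64(0.44363431880645887)) [5.20595279 1.88564103 2.62153611] 12.543566409712945 22.5
```

View pics/s15.png

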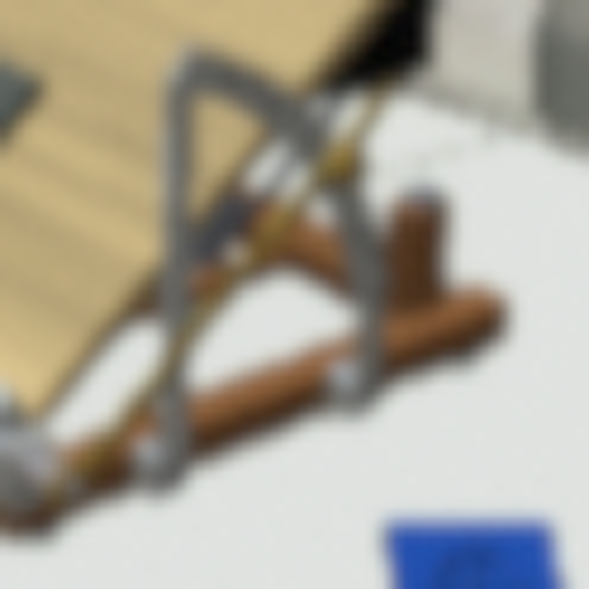

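View pics/t15.png

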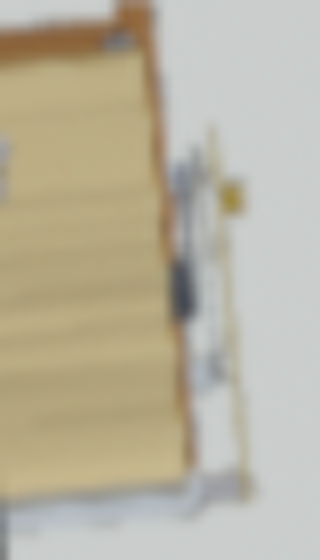

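```bash
python3 - <<'E'
from h import *
psi,ex,ey,u,n,h,led,hd=easel()
def pt(r,a,y): return h+ex*r*np.cos(a+.2)+ey*y+np.array([0,0,r*np.sin(a+.2)])
def ov(nm,arr,x0,y0,x1,y1,f,out,th,dy=0):
    im=cv2.resize(arr[y0:y1,x0:x1].clip(0,255).astype(np.uint8),None,fx=f,fy=f,interpolation=cv2.INTER_CUBIC).copy()
    for (y,rs,c) in ((-140,(94,110,130,150,172),(255,0,0)),(-156,(40,80,120,150,188),(0,255,0))):
        for r in rs:
            q=proj(nm,pt(r,th,y))[0]; cv2.circle(im,(int((q[0]-x0+.5)*f),int((q[1]-y0+.5)*f)),3,c,-1)
    return im
s0=np.load('scene0p.npy').astype(float); s=np.load('s15.npy'); 
save('o1',np.hstack([ov('scene',s,238,172,280,226,9,'',.44),ov('scene',s0,238,172,280,226,9,'',0)]))
E
```

```text
(no output)
```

View pics/o1.png

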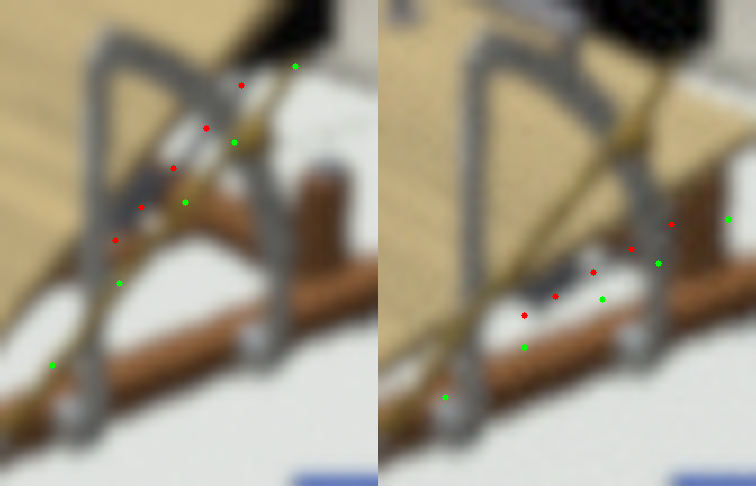

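```bash
python3 - <<'E'
from h import *
psi,ex,ey,u,n,h,led,hd=easel()
px=[(230+(x+.5)/9.5-.5,170+(y+.5)/9.5-.5) for x,y in [(378,90),(338,163),(272,235),(215,300),(185,340),(150,390)]]
for y in (-156,):
    P=cast('scene',px,plane=(ey,ey@h+y))-h; X=P@ex; print(np.c_[np.hypot(X,P[:,2]),np.arctan2(P[:,2],X)-.2].round(3).tolist())
# same by wrist w10 crop c11 centre-line points
p,d,i=wload('w10')
px=[(355+(x+.5)/5-.5,70+(y+.5)/3.3-.5) for x,y in [(460,40),(432,90),(395,155),(335,240),(300,290),(262,350),(195,460)]]
P=cast('',px,plane=(ey,ey@h-156),info=i)-h; X=P@ex; print(np.c_[np.hypot(X,P[:,2]),np.arctan2(P[:,2],X)-.2].round(3).tolist())
# depth on the pointer in w10
K=i['intrinsics'];T=i['camera_from_world']
for U,V in px[:6]:
    a,b=int(round(U)),int(round(V)); D=d[b-1:b+2,a-1:a+2].min(); c=np.array([(a-K[0,2])/K[0,0],-(b-K[1,2])/K[1,1],-1])*D
    q=T[:3,:3].T@(c-T[:3,3])-h; print((q@ex).round(1),(q@ey).round(1),q[2].round(1),(np.arctan2(q[2],q@ex)-.2).round(3))
E
```

```text
[[184.83, 0.459], [155.97, 0.412], [119.517, 0.429], [87.873, 0.445], [70.034, 0.431], [48.629, 0.382]]
[[188.222, 0.44], [175.994, 0.446], [158.882, 0.454], [132.226, 0.446], [114.742, 0.439], [92.602, 0.44], [46.59, 0.463]]
150.5 -155.8 113.2 0.445
139.9 -154.5 108.4 0.46
125.4 -155.3 98.6 0.466
103.8 -144.5 100.8 0.571
91.5 -154.2 72.5 0.47
74.1 -153.8 59.7 0.478
```

```bash
python3 - <<'E'
from h import *
psi,ex,ey,u,n,h,led,hd=easel()
p,d,i=wrist('w16'); s=manip.read_state(); print(bang(s['eef_pos'],s['eef_rot']),s['wrist_force'],s['qd'].round(3),s['clock'])
hsv=cv2.cvtColor(p,cv2.COLOR_RGB2HSV); m=cv2.erode(cv2.inRange(hsv,(12,60,50),(32,255,255)),np.ones((7,7)))
ys,xs=np.nonzero((m>0)&(d>0)); k=(ys<270)&(xs<320); ys,xs=ys[k],xs[k]
K=i['intrinsics'];T=i['camera_from_world'];D=d[ys,xs]
Q=(np.c_[(xs-K[0,2])/K[0,0]*D,-(ys-K[1,2])/K[1,1]*D,-D]-T[:3,3])@T[:3,:3]
for _ in range(5):
    A=np.c_[Q[:,:2],np.ones(len(Q))]; co=np.linalg.lstsq(A,Q[:,2],rcond=None)[0]; r=A@co-Q[:,2]; Q=Q[abs(r)<max(2*r.std(),1)]
print('board face slope',np.arctan(np.hypot(co[0],co[1]))-.2,'yaw',np.arctan2(co[1],co[0]),r.std(),len(Q))
save('w16b',cv2.resize(p,(640,480)))
a=np.load('s15.npy').clip(0,255).astype(np.uint8); save('s16',cv2.resize(a[130:240,180:290],None,fx=5.4,fy=5.4,interpolation=cv2.INTER_CUBIC))
E
```

```text
(np.float64(0.4401385228415259), np.float64(0.43125059595087606), np.float64(201.56063957829895), np.float64(201.21235749269957), np.float64(0.4436165610148266)) [5.83301742 2.30376441 1.94909852] [ 0.001  0.001  0.    -0.001  0.001  0.   ] 23.15
board face slope 0.4415564258852254 yaw 0.11722806192415894 0.6437427823947952 47617
```

View pics/s16.png

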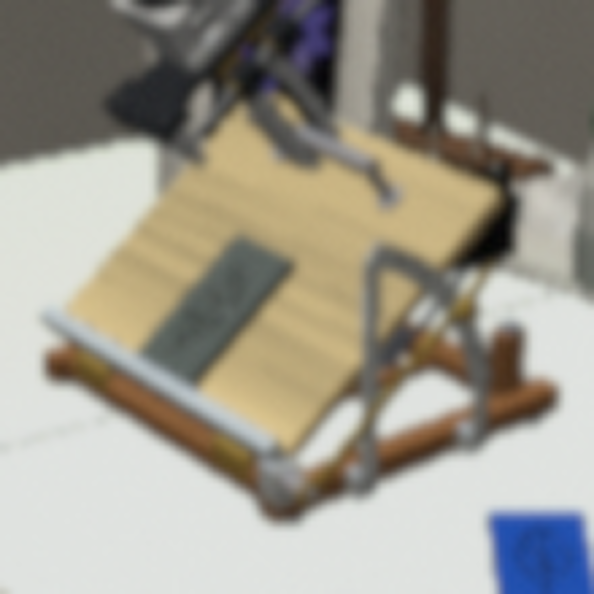

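View pics/w16b.png

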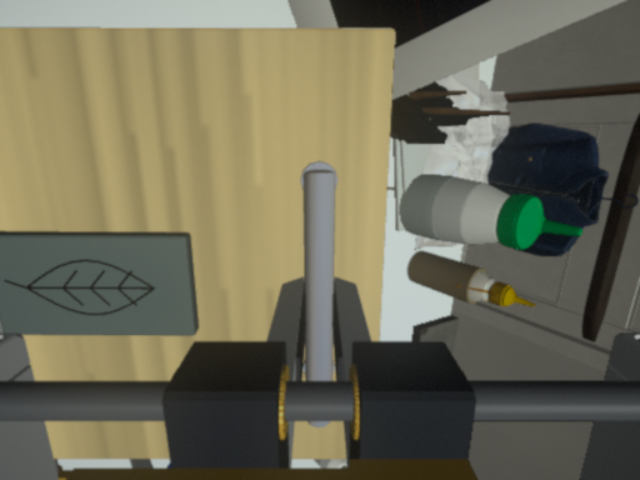

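Three measures put the board at 0.440 to 0.444 rad (arm arc, tool turn, face plane from depth). The pointer reads about 0.44, the tile is on the ledge and the arm is still, so I'm handing in.

```bash
python3 - <<'E'
from h import *
print(manip.sign_off())
E
```

```text
the job is handed in; nothing more can be done
None
```

The grey tile is flat on the board with its long side up the slope and its lower short edge against the ledge. The board is raised to the pointer and the gripper is still holding the bar at 45 N. I handed the job in at about 23 s of the 51 s allowed.

- **Tile:** I lowered it until its lower edge touched the ledge (about 5 N) and it lay on the board face (about 5 N), then released it. The last pictures show it unmoved after the raise.
- **Board angle:** the arm's arc gives 0.440 rad, the tool's turn 0.444 and a depth fit of the board's face 0.442. Working from the absolute hinge position gives 0.431, about 0.009 rad lower.
- **Pointer:** it reads about 0.44 rad; its tip in two wrist pictures and the scene picture gave 0.440 to 0.441. Single points along it scattered by 0.02 to 0.06 rad.
- **Blade against pointer:** the quadrant partly hides the blade in the scene picture, so I could only check this to about a pixel (roughly 0.02 rad). Within that they line up.
- **Fingertips:** the real tips are about 31 mm short of the stated TCP. My first grasp therefore closed in the air above the tile without touching it; I measured the offset and allowed for it from then on.
- **Other things on the table:** no unexpected contact forces showed, but I made no separate check of the bystanders at the end. The arm started among the brush jars, so I lifted straight out before moving across.

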